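# Clear, bar over and close up the ball pump

### The arm

A 6-joint arm with a two-finger parallel gripper is mounted at the origin on the work surface. World frame = base frame: x ahead of the robot, y to its left, z up, the work surface at z = 0. Lengths are in mm, angles in rad, forces in N, time in s.
With the tool pointing down it reaches from about 275 to 750 mm from the base axis. Payload 10.2 kg.
Tool frame: the origin (TCP) lies at the very end of the fingers, on their centre line; the grasp point (between the pads) lies behind it (bot.tcp_to_grasp is the z of the grasp point in the tool frame, in mm); z points along the fingers, y is the direction in which the jaws open and shut (so a half turn about z gives the same grasp; the last joint's range is limited). The gripper opens to 88 mm and grips with 3 to 60 N. Pads are 18 mm wide; open, the fingers measure 123 mm over their backs; the gripper's body (75 mm by 187 mm) begins 45 mm behind the grasp point.
Start: joints at [-1.505, 0.313, 1.498, -0, 1.331, -0.223], TCP at [149.508, -503.268, 238.72] pointing down, gripper open.
Joint ranges: [-2.94, 2.94], [-0.97, 2.17], [0.19, 2.56], [-1.23, 4.37], [0.02, 3.11], [-2.88, 2.88]. Speed limits (rad/s): [2.39, 2.39, 3.01, 3.14, 3.14, 3.14].

### API

Orientations are given as a 3x3 rotation matrix whose columns are the frame's x, y, z axes.
In Python, from cell import bot gives the robot as it stands.
- The arm moves only by the shell command python3 -m jog 'ROWS' [FORCE]. ROWS is JSON, a list that holds one entry, the list of rows, each a list of 5 numbers: the shift along the tool's x, y, z in cm, then the turn about the tool's z in rad, then the closure in counts, from 0 (fully open) to 255 (shut). A call has 1 to 8 rows; each row shifts and turns the commanded pose from where the row before left it, along the tool's axes as they then stand; what a row does not reach is not made up. A row lasts 1/10 s, in which the tool goes at most 50 mm and 8.59 degrees, less where a joint would pass 70% of its speed; a pose out of reach is approached as far as the arm can. A call with a gripper value outside its range is refused whole. The fingers move at their own pace and stop on an object; FORCE is the grip in N (left out, the last holds). Time passes only in rows, so rows that do not move let the fingers close. It gives the time, the measured TCP pose, the force and the opening at its end, in the units of the state.
- bot.state(): the state, without advancing time (a new reading comes with each control period).
- bot.camera(name): name is "side" or "top"; returns the picture (420x560x3 uint8, red, green, blue); there is no depth.
- bot.get_calibration(name): a dict with "mtx" (3x3 intrinsics, pixels), "rvec" (rotation vector, rad) and "tvec" (3), from world to camera coordinates, as OpenCV has them. Camera axes: x right, y down, z forward; pixel columns grow to the right and rows downward; lengths in mm; the calibration is good to about 2 mm. A picture is of the moment at which its call begins. get_calibration takes no time and is no camera call.
- bot.sign_off(): hands the job in, once; it reports no verdict.
Trained networks look in the newest picture that a camera, given by its name, has taken for a name from the list of things; names that differ only in an ending like _2 or _b are one class to them, and where a whole thing is asked for, a point or a joint stands for the part that bears it (a point fixed in the world has none). Each returns a list of dicts, best first, with "p" (0 to 1); they miss things now and then, are a little off and sometimes report something else, mostly with a low value. They report only what shows in the picture. A call takes as long as a camera call.
- bot.find_in(camera, label): "extent" ([left, top, right, bottom] in pixels, round what is visible of it).
- bot.silhouettes(camera, label): "mask" (420x560 bool, what is visible of it) and "extent" ([left, top, right, bottom] in pixels, round what is visible of it).
- bot.place_of(camera, label): "centre" ([column, row] in pixels: a listed point, or the origin of a listed thing).
The state is a dict: "t": time; "joint_pos": joint angles; "qvel": joint speeds; "joint_efforts": joint torques, N m; "position": TCP position; "orientation": TCP orientation; "ft_force": force on the tool from outside, world axes, zero at the start; "ft_torque": the same for the moment, N m; "width": finger opening in mm.
Only numpy, scipy, OpenCV 4.12 (cv2) and the standard library are available. Lean on these libraries where they do the work, as an engineer would, in place of code of your own. Each camera call takes 0.05 s, during which the arm holds its last target.

### The job

The ball-inflating pump on the cart is to go back into service, but tools were left under its clear guard: lift the guard gently by its bar until it rests on its open stop, put every tool that lies on the pump's deck into the aluminium tool tray, and only then turn the flywheel anticlockwise (seen from above) by its knob over its compression point, where it turns hardest as the knob meets the pointer, and leave it just past there, less than an eighth of a turn, so that the motor can start unloaded. Last, lower the guard gently, without letting it drop, until it is fully shut on the deck. Leave the racquet frame, bumper guards, tin, oil bottle and jar where they are.

Things in the scene. Friction and masses are not known exactly. Their poses are not given: they have to be found in the camera images.
- guard (a joint): opening angle of the pump's hinged clear plastic guard, rad: 0 = fully shut, resting on the deck; 1.75 = fully open, resting on its open stop, where it stays by itself. The guard is a hood 348 mm long, 225 mm wide and 70 mm deep, about 0.6 kg; it balances near 1.2 rad, where hinge friction holds it; let go below about 0.9 rad it falls shut, past about 1.5 rad it leans over onto its open stop
- guard_hinge (a point): middle of the guard's hinge line, fixed on the pump, at the level of its deck (64 mm above the cart). x axis: along the hinge line, away from the robot side (the pump's long direction; pump body 360 x 250 x 64 mm); y axis: from the deck out over the hinge side; z up. The hinge is on the +y edge of the deck and the guard opens upward towards +y
- guard_bar (a point): middle of the guard's black handle bar, a round bar 14 mm thick and 98 mm free length between its two arms, parallel to the hinge, standing 54 mm off the guard's free edge. With the guard shut it is at y = -279 mm, z = +50 mm in the guard_hinge frame and swings about the hinge line with the guard. Thing's axes turn with the guard
- deck_mid (a point): middle of the bare part of the pump's deck where the tools lie, on the deck surface (64 mm above the cart); axes as guard_hinge. The flywheel takes the deck's far part
- wheel (a joint): angle of the pump's flywheel, rad, growing anticlockwise seen from above, no end stops; 0 = knob exactly at the pointer, the compression point, where the wheel turns hardest. Starts about 1.2 to 2.4 rad before it. Friction holds the wheel wherever it is left; resistance at the knob is about 4.5 N of friction and up to 4 N more at the compression point
- wheel_axis (a point): centre of the flywheel's upper face (disc 110 mm across, upper face 26 mm above the deck, upright axis); axes as guard_hinge, so the pointer lies in its +x direction
- wheel_knob (a point): middle of the flywheel's upright black turning knob, 16 mm thick, 32 mm high (its foot 1 mm above the wheel's upper face), 40 mm from the wheel's axis; it spins freely on its pin, so it can be held while it is led round
- pointer_tip (a point): tip of the fixed steel pointer, a small cone on a block 16 mm high at the far end of the deck, pointing at the wheel's axis
- tray_floor (a point): centre of the inner floor of the aluminium tool tray (fixed), inside 200 mm along its x and 240 mm along its y, walls 27 mm high above the floor and 3 mm thick; floor 3 mm above the cart
- punch_mid (a point): steel pin punch lying flat, 88 mm long along its x axis: an eight-sided body 10 mm thick and wide (56 mm long, towards -x) and a thin 5 mm pin (towards +x); this point is its centre, half-way up. One of the tools that may lie on the pump's deck at the start (None then = not there)
- wrench_mid (a point): small steel combination wrench lying flat, 88 mm long along its x axis, 8 mm thick; shank 11 mm wide, ring end 20 mm and open end 23 mm wide; this point is its centre, half-way up. One of the tools that may lie on the pump's deck at the start (None then = not there)
- screwdriver_mid (a point): stubby screwdriver, 87 mm long along its x axis: six-sided black handle 22 mm thick and wide from 44 mm behind this point to 3 mm ahead of it (best gripped 15 mm towards -x), thin 6 mm steel blade towards +x; this point is its centre, half-way up. One of the tools that may lie on the pump's deck at the start (None then = not there)
- feeler_mid (a point): folded steel feeler gauge, a bar 86 mm long along its x axis, 13 mm wide and 14 mm high; this point is its centre, half-way up. One of the tools that may lie on the pump's deck at the start (None then = not there)
- keyset_mid (a point): folding hex-key set, a steel block 84 mm long along its x axis, 28 mm wide and 16 mm high; this point is its centre, half-way up. One of the tools that may lie on the pump's deck at the start (None then = not there)
- racquet: red racquet frame lying left of the pump, 700 mm long, 270 mm wide; origin at its throat, on the cart; leave it alone
- bumper_a: white curved bumper guard strip, 200 mm long, 12 mm high, lying to the right of the tray; origin at the middle of the strip, on the cart; leave it alone
- bumper_b: the other white bumper guard strip, same size, to the left and nearer the robot than the pump; origin as for the first; leave it alone
- tin: squat steel tin of grommets with its lid on, 96 mm across and 60 mm high, origin under its centre; leave it alone
- oiler: grey plastic oil bottle, 44 mm across, 120 mm high, origin under its centre; leave it alone
- needle_jar: small clear jar, 54 mm across, 60 mm high, origin under its centre; leave it alone

How it is judged:
By the outcome, as a careful person would: the job done as asked, in the order asked, and still so for the second after the job is handed in, with the robot touching nothing.
Of punch, wrench, screwdriver, feeler, keyset only 3 to 5 are there at a start; the rules pass over those that are not, and their reading is None.
At some moment in a run one of punch, wrench, screwdriver, feeler may be knocked a few centimetres aside while the robot is not near it.
It also fails if it takes over 210 s, if anything falls off the work surface, if the arm or the gripper's body presses on something with over 40 N, if the wrist force passes 120 N, or if a joint passes its speed limit or range.

## Working session

There is one attempt and no reset: what is moved stays moved. The work goes in short steps, Python scripts to look and compute and a shell command to move; the robot and the scene stay as the last step left them, time stands still between calls to the robot, and variables do not carry over. Pictures are saved under pics/ and viewed, and the job is handed in when it is done.

```bash
ls; mkdir -p pics; python3 - <<'E'
from cell import bot
import cv2, numpy as np
s=bot.state(); print(s); print(bot.tcp_to_grasp)
for c in("side","top"):
    im=bot.camera(c); cv2.imwrite(f"pics/{c}0.png",im[:,:,::-1]); print(c,bot.get_calibration(c))
E
```

```text
pics
{'t': 0.0, 'joint_pos': array([-1.50537406e+00,  3.13424213e-01,  1.49842350e+00, -1.33285995e-05,
        1.33097945e+00, -2.23399203e-01]), 'qvel': array([-3.86154505e-04,  7.18043390e-05,  2.16091423e-04,  8.48463767e-04,
       -6.70595783e-04,  8.56451606e-04]), 'joint_efforts': array([ 4.24186292e-04, -4.02208972e+01, -2.52266908e+01,  6.95171510e-02,
        3.52756586e-02, -9.26952475e-05]), 'position': array([ 149.50146707, -503.01409105,  238.17937064]), 'orientation': array([[ 9.58579322e-01,  2.84825693e-01, -9.36267532e-05],
       [ 2.84825588e-01, -9.58578567e-01,  1.23102955e-03],
       [ 2.60880247e-04, -1.20670677e-03, -9.99999238e-01]]), 'ft_force': array([ 0.03447921,  0.54543797, -0.40251484]), 'ft_torque': array([-0.00335614,  0.0208575 ,  0.00127335]), 'width': 88.20106316447182}
-18.700000000000003
side {'mtx': array([[410.27584215,   0.        , 277.23569886],
       [  0.        , 410.27584215, 204.72556887],
       [  0.        ,   0.        ,   1.        ]]), 'rvec': array([ 2.12196465, -0.04051995,  0.02436582]), 'tvec': array([-553.37361904,  138.62754618, 1252.55386525])}
top {'mtx': array([[415.52757528,   0.        , 279.64579094],
       [  0.        , 415.52757528, 202.63686932],
       [  0.        ,   0.        ,   1.        ]]), 'rvec': array([ 2.21975085, -2.16842733,  0.10819839]), 'tvec': array([  29.25375607,  586.02758908, 1299.81366208])}
```

View pics/side0.png

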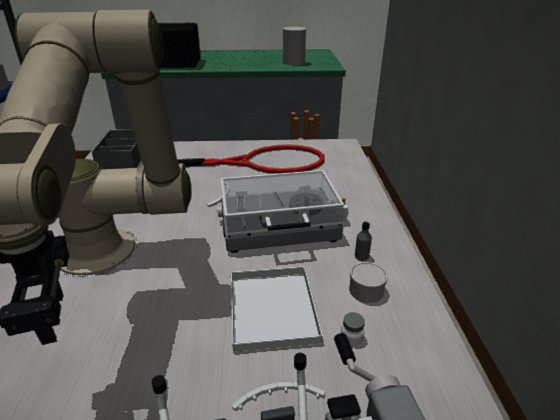

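View pics/top0.png

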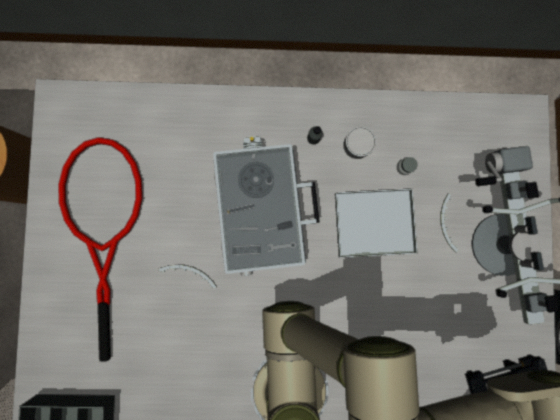

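```bash
cat > h.py <<'E'
from cell import bot
import cv2, numpy as np
C={c:bot.get_calibration(c) for c in("side","top")}
def ray(c,uv):
    k=C[c];R=cv2.Rodrigues(k["rvec"])[0];t=k["tvec"].reshape(3)
    n=cv2.undistortPoints(np.array([[uv]],float),k["mtx"],None)[0,0]
    return -R.T@t, R.T@np.array([n[0],n[1],1])
def atz(c,uv,z):
    o,d=ray(c,uv); return o+d*(z-o[2])/d[2]
def tri(a,b):
    (o1,d1),(o2,d2)=ray("side",a),ray("top",b)
    A=np.stack([d1,-d2],1);s=np.linalg.lstsq(A,o2-o1,rcond=None)[0]
    p,q=o1+d1*s[0],o2+d2*s[1]; return (p+q)/2,np.linalg.norm(p-q)
def proj(c,P):
    k=C[c];return cv2.projectPoints(np.atleast_2d(np.array(P,float)),k["rvec"],k["tvec"],k["mtx"],None)[0][:,0]
def save(c,name,box=None,sc=1):
    im=bot.camera(c)[:,:,::-1].copy()
    if box: l,t,r,b=box; im=im[t:b,l:r]
    if sc!=1: im=cv2.resize(im,None,fx=sc,fy=sc,interpolation=cv2.INTER_CUBIC)
    cv2.imwrite(f"pics/{name}.png",im)
E
python3 - <<'E'
from h import *
np.set_printoptions(precision=1,suppress=True)
H=dict(guard_hinge=64,guard_bar=114,deck_mid=64,wheel_axis=90,wheel_knob=107,pointer_tip=80,tray_floor=3,punch_mid=69,wrench_mid=68,screwdriver_mid=75,feeler_mid=71,keyset_mid=72,tin=0,oiler=0,needle_jar=0)
save("side","s1",(200,150,400,300),4);save("top","t1",(200,120,400,270),4)
for n,z in H.items():
    o=[]
    for c in("top","side"):
        r=bot.place_of(c,n)
        o.append([(c,round(x["p"],2),np.array(x["centre"]),atz(c,x["centre"],z)) for x in r[:2]])
    print(n,o)
print(bot.state()["t"])
E
```

```text
guard_hinge [[('top', 0.89, array([222.1, 209.9]), array([555.4, 219.7,  64. ])), ('top', 0.35, array([444.2, 222.8]), array([ 531.8, -467. ,   64. ]))], []]
guard_bar [[('top', 0.76, array([316. , 202.8]), array([580.3, -62.7, 114. ])), ('top', 0.68, array([405.2, 167. ]), array([ 694.5, -329. ,  114. ]))], [('side', 0.9, array([282.6, 224. ]), array([567.2, -46.8, 114. ]))]]
deck_mid [[], []]
wheel_axis [[], [('side', 0.59, array([306.4, 199.9]), array([653.4, 124.2,  90. ])), ('side', 0.54, array([289.5, 224.1]), array([589.5, -12.9,  90. ]))]]
wheel_knob [[], []]
pointer_tip [[('top', 0.63, array([256.3, 161.9]), array([703.9, 118.5,  80. ]))], []]
tray_floor [[('top', 0.64, array([375. , 226.2]), array([ 517.8, -267.1,    3. ]))], [('side', 0.56, array([271.4, 310.6]), array([ 528.5, -271.2,    3. ]))]]
punch_mid [[], [('side', 0.25, array([270.1, 309.2]), array([ 524.3, -330.3,   69. ]))]]
wrench_mid [[('top', 0.74, array([376. , 222.4]), array([ 528. , -253.6,   68. ]))], [('side', 0.35, array([362.1, 255.5]), array([ 780.9, -140.3,   68. ])), ('side', 0.19, array([271.6, 311.6]), array([ 527.6, -336.9,   68. ]))]]
screwdriver_mid [[], []]
feeler_mid [[], []]
keyset_mid [[], []]
tin [[('top', 0.94, array([356.8, 141.9]), array([ 792.9, -206.3,    0. ])), ('top', 0.16, array([255.1, 163.6]), array([712.1, 125.1,   0. ]))], [('side', 0.66, array([364.7, 292.3]), array([ 779.9, -211.9,    0. ])), ('side', 0.2, array([249.4, 162.1]), array([456.3, 601.1,   0. ]))]]
oiler [[('top', 0.7, array([101.2, 235.8]), array([467.3, 607.5,   0. ])), ('top', 0.57, array([315.3, 136.8]), array([806. , -69.5,   0. ]))], [('side', 0.87, array([360. , 254.6]), array([801.2, -51.7,   0. ]))]]
needle_jar [[('top', 0.68, array([403.1, 169.9]), array([ 704.1, -359.5,    0. ]))], [('side', 0.82, array([352. , 339.4]), array([ 715.5, -366.5,    0. ]))]]
1.7
```

View pics/t1.png

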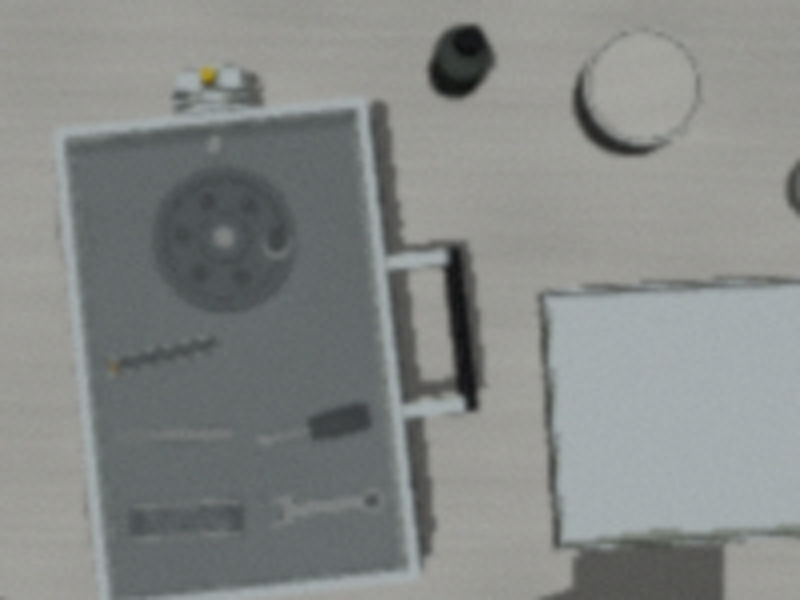

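View pics/s1.png

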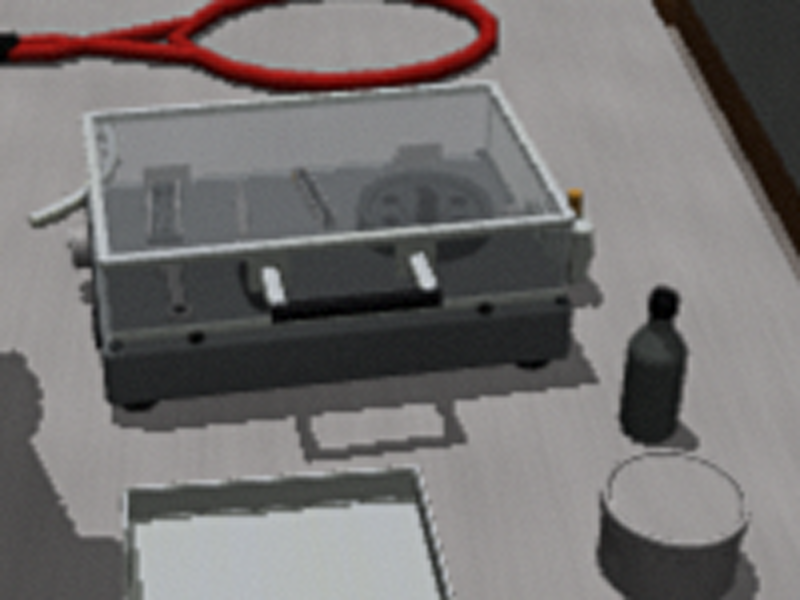

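```bash
cat > fit.py <<'E'
from h import *
from scipy.optimize import least_squares
np.set_printoptions(precision=2,suppress=True)
T=[((62,132),(174,0,70)),((367,103),(174,-225,70)),((417,573),(-174,-225,70)),((456,246),(49,-279,50)),((472,408),(-49,-279,50))]
S=[((85,117),(-174,0,70)),((495,85),(174,0,70)),((574,215),(174,-225,70)),((100,260),(-174,-225,70)),((273,310),(-49,-279,50)),((440,296),(49,-279,50))]
def tw(p,P):
    x,y,a,z=p;P=np.array(P,float);c,s=np.cos(a),np.sin(a)
    return np.stack([x+c*P[:,0]-s*P[:,1],y+s*P[:,0]+c*P[:,1],z+P[:,2]],1)
def res(p):
    r=[]
    for c,L,o in(("top",T,(200,120)),("side",S,(200,150))):
        uv=np.array([a for a,_ in L])/4+o; r.append((proj(c,tw(p,[b for _,b in L]))-uv).ravel())
    return np.concatenate(r)
if __name__=="__main__":
    r=least_squares(res,[560,220,0,64]);print(r.x,r.fun.round(1))
    for c,uv,z,n in[("top",(224,237),90,"axis"),("top",(278,240),115,"knob"),("top",(212,145),80,"ptr"),("top",(375,226.2),3,"tray")]:
        u=np.array(uv)/4+(200,120) if n!="tray" else uv
        w=atz(c,u,z);d=w-[r.x[0],r.x[1],0];a=r.x[2];print(n,w,np.cos(a)*d[0]+np.sin(a)*d[1],-np.sin(a)*d[0]+np.cos(a)*d[1])
    print("bar",tw(r.x,[(0,-279,50)]))
E
python3 fit.py
```

```text
[547.6  214.53   0.13  67.77] [-0.3 -1.1  0.1 -1.5  0.6 -0.1  0.1  3.8 -0.2 -3.8 -0.2 -0.7 -0.6 -0.5
 -0.7  0.9  0.   0.1  3.2 -0.  -4.5  0.2]
axis [649.17 117.58  90.  ] 88.34759563257491 -109.12751203686075
knob [644.68  76.66 115.  ] 78.6683157260982 -149.14728579945248
ptr [721.09 129.01  80.  ] 161.14173417198688 -106.99150438671688
tray [ 517.79 -267.11    3.  ] -91.11491870609328 -473.8762938513903
bar [[583.25 -62.19 117.77]]
```

```bash
sed -i 's/(49,-279,50)/(58,-279,50)/;s/(-49,-279,50)/(-58,-279,50)/;s/(-49,-279,50)/(-58,-279,50)/;s/((440,296),(49/((440,296),(58/;s/((456,246),(49/((456,246),(58/' fit.py
cat >> h.py <<'E'
def delta(P):
    s=bot.state();d=s["orientation"].T@(np.array(P)-s["position"])/10
    print("tool shift cm",d.round(2),"yaw",round(float(np.arctan2(s["orientation"][1,0],s["orientation"][0,0])),3))
E
python3 fit.py; python3 - <<'E'
from h import *
np.set_printoptions(precision=1,suppress=True)
for uv in [(337,193),(412,188),(415,252),(339,257)]: print(atz("top",uv,30))
delta([583,-62,200])
E
```

```text
[547.6  214.73   0.13  67.4 ] [-0.4 -1.1  0.  -1.5  0.6 -0.1 -0.3  0.8  0.1 -0.8 -0.2 -0.6 -0.7 -0.5
 -0.7  0.9  0.1  0.2  0.   0.4 -1.4  0. ]
axis [649.17 117.58  90.  ] 88.27123809883687 -109.3679817905757
knob [644.68  76.66 115.  ] 78.57538700005544 -149.38374397233613
ptr [721.09 129.01  80.  ] 161.06625490894848 -107.26211807415221
tray [ 517.79 -267.11    3.  ] -91.34230180952358 -474.04241765018975
bar [[583.37 -61.96 117.4 ]]
[ 619.7 -138.3   30. ]
[ 641.7 -378.4   30. ]
[ 438.7 -387.6   30. ]
[ 417.9 -147.1   30. ]
tool shift cm [ 54.1 -30.    3.9] yaw 0.289
```

```bash
python3 -m jog '[[[0,0,0,0.08,80],[0,0,0,0.079,80],[2,-1.5,0,0,80],[3,-2.4,0,0,80],[3,-2.4,0,0,80],[3,-2.4,0,0,80],[3,-2.4,0,0,80],[3,-2.4,0,0,80]]]' 20
python3 -m jog '[[[3,-2.4,0,0,80],[3,-2.4,0,0,80],[3,-2.4,0.5,0,80],[3,-2.4,0.5,0,80],[3,-2.4,0.5,0,80],[3,-2.4,0.5,0,80],[3,-2.4,0.5,0,80],[3,-2.4,0.5,0,80]]]'
python3 - <<'E'
from h import *
delta([583.2,-62,200])
E
```

```text
t: 2.5
position: [301.5, -346.2, 238.9]
orientation: [[0.992, 0.129, 0.0], [0.129, -0.992, -0.0], [0.0, 0.0, -1.0]]
ft_force: [0.2, -0.0, -0.5]
width: 60.4
t: 3.3
position: [514.7, -124.6, 208.6]
orientation: [[0.992, 0.13, 0.0], [0.13, -0.992, -0.0], [0.0, 0.0, -1.0]]
ft_force: [1.2, 0.0, -0.0]
width: 60.5
tool shift cm [ 7.6  -5.32  0.86] yaw 0.13
```

```bash
python3 -m jog '[[[2.6,-1.8,0,0,130],[2.5,-1.8,0,0,130],[2.5,-1.72,0.8,0,130],[0,0,2.5,0,130],[0,0,2.5,0,130],[0,0,0,0,130]]]'
python3 - <<'E'
from h import *
delta([583.2,-62,95.3])
save("side","s2",(200,100,400,250),4);save("top","t2",(200,120,400,270),4)
E
```

```text
t: 3.9
position: [580.8, -62.8, 147.7]
orientation: [[0.992, 0.13, -0.006], [0.13, -0.992, 0.002], [-0.006, -0.003, -1.0]]
ft_force: [0.0, 0.2, 1.1]
width: 43.4
tool shift cm [ 0.28 -0.03  5.23] yaw 0.13
```

View pics/s2.png

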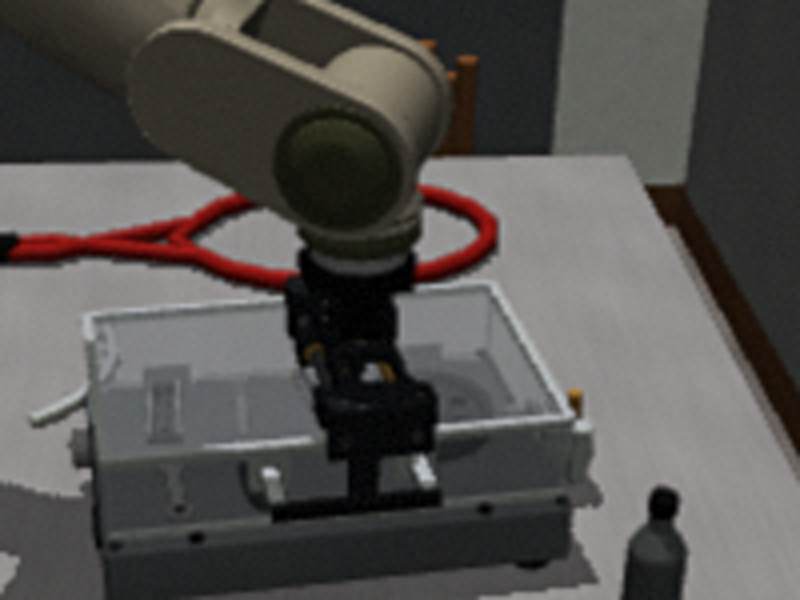

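View pics/t2.png

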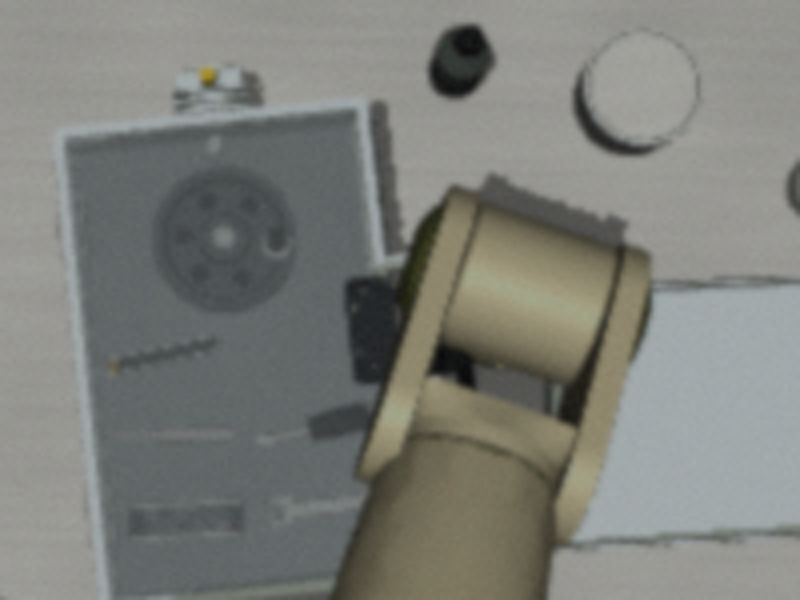

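```bash
python3 -m jog '[[[0,0,1.5,0,130],[0,0,1.5,0,130],[0,0,1.5,0,130],[0,0,0.7,0,130],[0,0,0,0,130]]]'
python3 -m jog '[[[0,0,0,0,255],[0,0,0,0,255],[0,0,0,0,255],[0,0,0,0,255],[0,0,0,0,255],[0,0,0,0,255]]]' 20
python3 - <<'E'
from h import *
delta([583.2,-62,95.3])
E
```

```text
t: 4.5
position: [582.4, -63.5, 99.2]
orientation: [[0.992, 0.129, 0.0], [0.129, -0.992, -0.0], [0.0, 0.0, -1.0]]
ft_force: [-0.4, 0.4, -0.2]
width: 43.2
t: 5.1
position: [581.8, -58.2, 99.4]
orientation: [[0.991, 0.13, -0.001], [0.13, -0.991, 0.008], [0.0, -0.008, -1.0]]
ft_force: [-2.4, 26.9, 7.7]
width: 13.2
tool shift cm [0.09 0.4  0.41] yaw 0.131
```

```bash
python3 - <<'E'
import numpy as np
def p(t): return np.array([-279*np.cos(t)+50*np.sin(t),279*np.sin(t)+50*np.cos(t)])/10
th=[0,.02,.05]+list(np.arange(.09,1.75,.04))
for a,b in zip(th,th[1:]):
    d=p(b)-p(a);print(round(b,2),"[0,%.2f,%.2f,0,255]"%(-d[0],-d[1]))
E
python3 -m jog '[[[0,-0.6,0,0,255],[0,0,0,0,255]]]'
```

```text
0.02 [0,-0.11,-0.56,0,255]
0.05 [0,-0.18,-0.83,0,255]
0.09 [0,-0.28,-1.10,0,255]
0.13 [0,-0.32,-1.09,0,255]
0.17 [0,-0.36,-1.07,0,255]
0.21 [0,-0.41,-1.06,0,255]
0.25 [0,-0.45,-1.04,0,255]
0.29 [0,-0.49,-1.02,0,255]
0.33 [0,-0.53,-1.00,0,255]
0.37 [0,-0.57,-0.98,0,255]
0.41 [0,-0.61,-0.96,0,255]
0.45 [0,-0.65,-0.93,0,255]
0.49 [0,-0.68,-0.90,0,255]
0.53 [0,-0.72,-0.88,0,255]
0.57 [0,-0.75,-0.85,0,255]
0.61 [0,-0.79,-0.82,0,255]
0.65 [0,-0.82,-0.78,0,255]
0.69 [0,-0.85,-0.75,0,255]
0.73 [0,-0.88,-0.72,0,255]
0.77 [0,-0.91,-0.68,0,255]
0.81 [0,-0.93,-0.64,0,255]
0.85 [0,-0.96,-0.61,0,255]
0.89 [0,-0.98,-0.57,0,255]
0.93 [0,-1.00,-0.53,0,255]
0.97 [0,-1.02,-0.49,0,255]
1.01 [0,-1.04,-0.45,0,255]
1.05 [0,-1.06,-0.40,0,255]
1.09 [0,-1.07,-0.36,0,255]
1.13 [0,-1.09,-0.32,0,255]
1.17 [0,-1.10,-0.27,0,255]
1.21 [0,-1.11,-0.23,0,255]
1.25 [0,-1.12,-0.18,0,255]
1.29 [0,-1.13,-0.14,0,255]
1.33 [0,-1.13,-0.09,0,255]
1.37 [0,-1.13,-0.05,0,255]
1.41 [0,-1.13,-0.00,0,255]
1.45 [0,-1.13,0.04,0,255]
1.49 [0,-1.13,0.09,0,255]
1.53 [0,-1.13,0.13,0,255]
1.57 [0,-1.12,0.18,0,255]
1.61 [0,-1.11,0.22,0,255]
1.65 [0,-1.10,0.27,0,255]
1.69 [0,-1.09,0.31,0,255]
1.73 [0,-1.08,0.35,0,255]
t: 5.3
position: [581.9, -58.0, 99.4]
orientation: [[0.992, 0.13, 0.002], [0.13, -0.992, -0.002], [0.001, 0.002, -1.0]]
ft_force: [0.4, -1.8, 1.4]
width: 13.5
```

Bar gripped and unstressed (bar at about y=-58). Lifting along the arc.

```bash
python3 -m jog '[[[0,-0.11,-0.56,0,255],[0,-0.18,-0.83,0,255],[0,-0.28,-1.10,0,255],[0,-0.32,-1.09,0,255],[0,-0.36,-1.07,0,255],[0,-0.41,-1.06,0,255]]]'
python3 -m jog '[[[0,-0.45,-1.04,0,255],[0,-0.49,-1.02,0,255],[0,-0.53,-1.00,0,255],[0,-0.57,-0.98,0,255],[0,-0.61,-0.96,0,255],[0,-0.65,-0.93,0,255]]]'
```

```text
t: 5.9
position: [579.7, -41.9, 156.8]
orientation: [[0.992, 0.129, 0.001], [0.129, -0.992, -0.002], [0.001, 0.002, -1.0]]
ft_force: [3.1, -5.5, -2.1]
width: 13.4
t: 6.5
position: [575.5, -10.1, 216.8]
orientation: [[0.992, 0.128, 0.003], [0.128, -0.992, -0.004], [0.002, 0.005, -1.0]]
ft_force: [0.3, -9.6, 2.3]
width: 13.2
```

```bash
python3 -m jog '[[[0,-0.68,-0.90,0,255],[0,-0.72,-0.88,0,255],[0,-0.75,-0.85,0,255],[0,-0.79,-0.82,0,255],[0,-0.82,-0.78,0,255],[0,-0.85,-0.75,0,255],[0,-0.88,-0.72,0,255],[0,-0.91,-0.68,0,255]]]'
python3 - <<'E'
from h import *
save("side","s3",(150,50,400,250),3)
E
```

```text
t: 7.3
position: [567.4, 52.8, 282.2]
orientation: [[0.992, 0.127, 0.005], [0.128, -0.992, -0.006], [0.004, 0.006, -1.0]]
ft_force: [-1.1, -9.6, 10.5]
width: 13.2
```

View pics/s3.png

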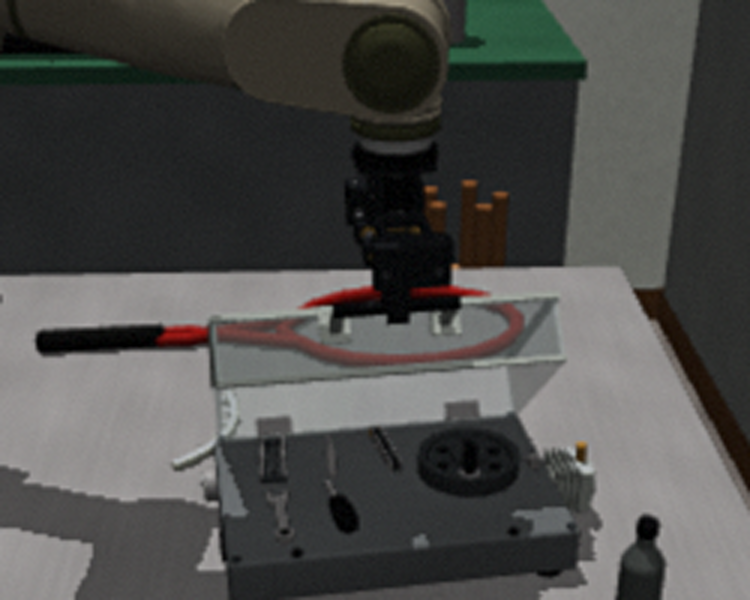

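```bash
python3 -m jog '[[[0,-0.83,-0.84,0,255],[0,-0.91,-0.71,0,255],[0,-0.98,-0.57,0,255],[0,-1.00,-0.53,0,255],[0,-1.02,-0.49,0,255],[0,-1.04,-0.45,0,255],[0,-1.06,-0.40,0,255],[0,-1.07,-0.36,0,255]]]'
python3 -m jog '[[[0,-1.09,-0.42,0,255],[0,-1.10,-0.32,0,255],[0,-1.11,-0.23,0,255],[0,-1.12,-0.18,0,255],[0,-1.13,-0.14,0,255],[0,-1.13,-0.09,0,255],[0,-1.13,-0.05,0,255],[0,-1.13,-0.00,0,255]]]'
```

```text
t: 8.15
position: [556.4, 134.6, 322.9]
orientation: [[0.992, 0.13, 0.001], [0.13, -0.992, 0.0], [0.001, -0.0, -1.0]]
ft_force: [4.3, -2.1, 3.0]
width: 13.2
t: 8.95
position: [544.6, 223.3, 336.5]
orientation: [[0.992, 0.13, -0.001], [0.13, -0.992, -0.0], [-0.001, -0.0, -1.0]]
ft_force: [2.4, -0.5, 0.7]
width: 13.4
```

```bash
python3 -m jog '[[[0,-1.13,0.04,0,255],[0,-1.13,0.09,0,255],[0,-1.13,0.13,0,255],[0,-1.12,0.18,0,255],[0,-1.11,0.22,0,255],[0,-1.00,0.25,0,255]]]'
python3 -m jog '[[[0,-0.7,0.18,0,255],[0,-0.5,0.15,0,255],[0,-0.5,0.15,0,255],[0,-0.4,0.13,0,255],[0,-0.3,0.1,0,255]]]'
```

```text
t: 9.55
position: [536.1, 289.0, 327.2]
orientation: [[0.992, 0.13, -0.001], [0.13, -0.992, -0.0], [-0.001, -0.0, -1.0]]
ft_force: [1.3, -0.3, -1.3]
width: 13.1
t: 10.05
position: [533.1, 312.0, 320.4]
orientation: [[0.992, 0.129, -0.0], [0.129, -0.992, 0.0], [-0.0, -0.0, -1.0]]
ft_force: [-1.8, -0.7, -1.1]
width: 13.2
```

```bash
python3 -m jog '[[[0,-0.3,0.1,0,255],[0,-0.3,0.1,0,255],[0,-0.2,0.08,0,255],[0,0,0,0,255]]]'
python3 -m jog '[[[0,-0.3,0.1,0,255],[0,-0.2,0.07,0,255],[0,0,0,0,255]]]'
```

```text
t: 10.45
position: [532.5, 316.8, 318.8]
orientation: [[0.992, 0.127, 0.001], [0.127, -0.992, -0.006], [-0.0, 0.006, -1.0]]
ft_force: [-5.0, -17.3, 7.3]
width: 13.5
t: 10.75
position: [532.7, 317.5, 318.7]
orientation: [[0.992, 0.122, 0.002], [0.122, -0.992, -0.014], [0.0, 0.014, -1.0]]
ft_force: [-7.4, -40.1, 15.1]
width: 14.2
```

```bash
python3 -m jog '[[[0,0.5,-0.15,0,255],[0,0,0,0,150],[0,0,0,0,150],[0,0,0,0,150],[0,0,0,0,150],[0,0,-1.5,0,150],[0,0,-2.5,0,120],[0,0,-2.5,0,120]]]'
python3 - <<'E'
from h import *
save("side","s4",(150,50,400,250),3)
save("top","t4",(180,120,380,270),4)
E
```

```text
t: 11.55
position: [532.0, 320.0, 383.1]
orientation: [[0.992, 0.13, -0.001], [0.13, -0.992, -0.0], [-0.001, -0.0, -1.0]]
ft_force: [-0.8, 0.4, 0.2]
width: 46.6
```

View pics/s4.png

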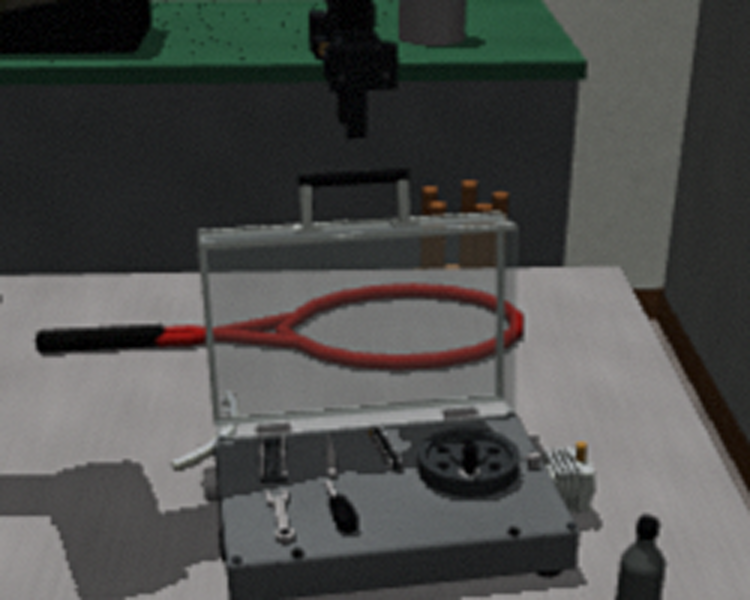

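View pics/t4.png

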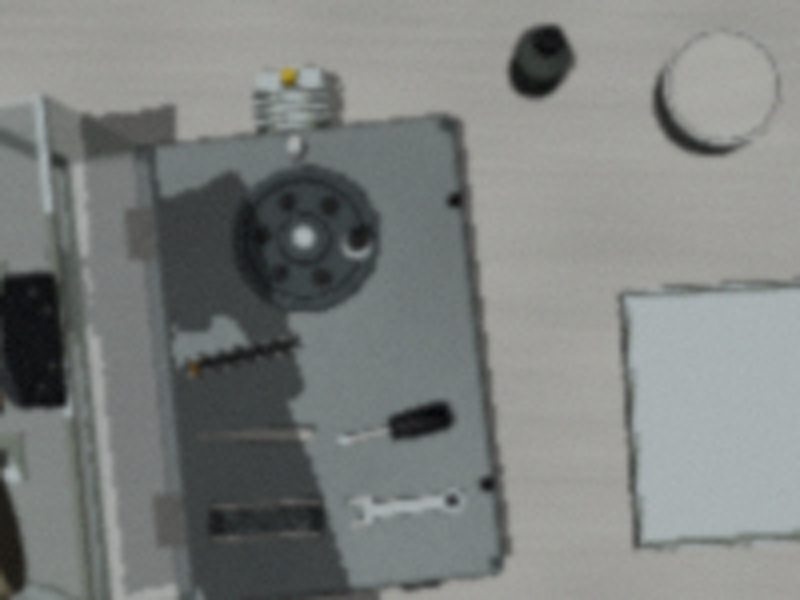

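```bash
cat > look.py <<'E'
from h import *
import sys
np.set_printoptions(precision=1,suppress=True)
H=dict(wheel_axis=90,wheel_knob=107,pointer_tip=80,tray_floor=3,punch_mid=69,wrench_mid=68,screwdriver_mid=75,feeler_mid=71,keyset_mid=72,deck_mid=64)
def main(names):
    for c in("top","side"): bot.camera(c)
    for n in names:
        z=H[n];best={}
        for c in("top","side"):
            r=bot.place_of(c,n)
            for x in r[:2]: print(n,c,round(x["p"],2),np.array(x["centre"]),atz(c,x["centre"],z))
            if r: best[c]=r[0]["centre"]
            if n.endswith("mid") and n!="deck_mid":
                m=bot.silhouettes(c,n)
                if m and m[0]["mask"].sum()>10:
                    ys,xs=np.nonzero(m[0]["mask"])
                    P=np.array([atz(c,(u,v),z)[:2] for u,v in zip(xs,ys)])
                    (cx,cy),(w,h),ang=cv2.minAreaRect(P.astype(np.float32))
                    q=np.linalg.eigh(np.cov(P.T));ax=q[1][:,1]
                    print("   mask",c,round(m[0]["p"],2),"px",xs.mean(),ys.mean(),"ctr",np.array([cx,cy]),"mean",P.mean(0),"size",round(w),round(h),"axis ang",round(float(np.arctan(ax[1]/ax[0])),2))
        if len(best)==2: print("   tri",*tri(best["side"],best["top"]))
    print("t",bot.state()["t"])
main(sys.argv[1:] or H)
E
python3 look.py
```

```text
wheel_axis top 0.64 [255.2 177.7] [653.8 120.1  90. ]
wheel_axis top 0.17 [102.6 236.6] [466.3 567.3  90. ]
wheel_axis side 0.86 [304.1 200.2] [645.7 122.6  90. ]
   tri [649.5 120.2  91.9] 8.133144229523593
wheel_knob top 0.64 [271.3 179.4] [647.7  71.4 107. ]
wheel_knob side 0.96 [305.3 199.6] [646.6  97.9 107. ]
   tri [644.5  71.4 123. ] 2.1492054357099755
pointer_tip top 0.88 [255.7 164.5] [695.8 120.1  80. ]
pointer_tip side 0.88 [328.3 203.4] [724.4 116.1  80. ]
   tri [710.7 119.1  76.6] 28.390220487050865
tray_floor top 0.95 [374.8 222.6] [ 529.4 -266.4    3. ]
tray_floor top 0.19 [259.3 229.4] [499.  105.8   3. ]
tray_floor side 0.56 [270.7 311. ] [ 526.7 -272.5    3. ]
   tri [ 528.1 -267.7   -2. ] 2.805943274374293
punch_mid top 0.41 [244.7 226.3] [506.7 148.9  69. ]
punch_mid top 0.39 [246.5 251.5] [430.6 141.2  69. ]
punch_mid side 0.54 [257.9 202.3] [495.4 149.6  69. ]
punch_mid side 0.42 [361.3 258.7] [ 775.4 -155.1   69. ]
   tri [501.1 148.7  69.8] 11.353342659698127
wrench_mid top 0.48 [281.7 247.8] [444.   34.6  68. ]
   mask top 0.46 px 281.5596330275229 245.8899
[... 577 characters left out ...]
53.6  75. ]
   tri [507.5  49.4  77.9] 6.3188522233989834
feeler_mid top 0.46 [241.1 201.9] [580.8 161.8  71. ]
feeler_mid side 0.66 [280.8 200.9] [571.5 152.5  71. ]
   tri [576.6 162.2  65.5] 9.275314147629677
keyset_mid top 0.72 [247.8 247.6] [442.5 137.5  72. ]
   mask top 0.5 px 244.55905511811022 249.28346456692913 ctr [436.7 144.2] mean [437.3 147.1] size 27 88 axis ang -1.53
keyset_mid side 0.61 [236.3 203.1] [424.4 142.2  72. ]
keyset_mid side 0.29 [305.8 200.6] [654.6 149.7  72. ]
   tri [433.8 136.8  75.3] 17.794679241876135
deck_mid top 0.87 [262.  229.2] [499.2  96.1  64. ]
deck_mid side 0.93 [259.4 212.6] [500.1  94.   64. ]
   tri [499.6  96.1  62.6] 0.9026729654585506
t 13.25
```

```bash
python3 - <<'E'
from h import *
save("top","t5",(220,190,310,262),8)
E
```

```text
(no output)
```

View pics/t5.png

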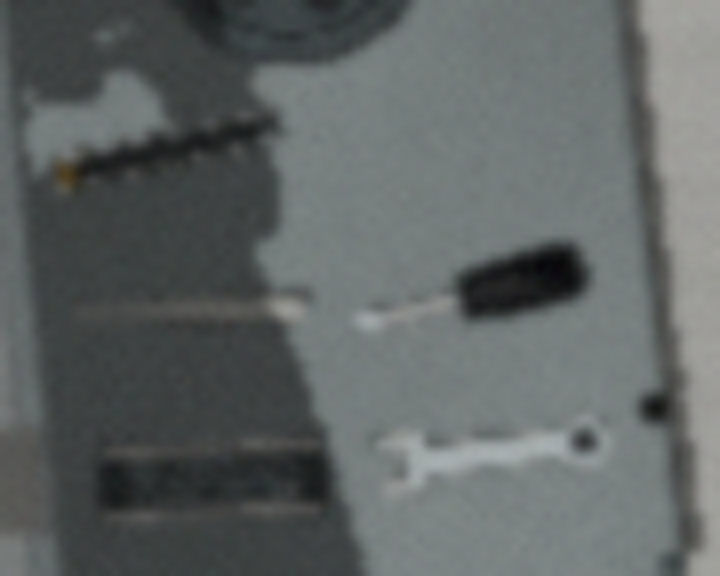

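```bash
cat > ends.py <<'E'
from h import *
np.set_printoptions(precision=1,suppress=True)
def ends(n,a,b,z,off,sc):
    A,B=[atz("top",np.array(p)/sc+off,z) for p in(a,b)]
    d=A-B;print(n,"mid",(A+B)[:2]/2,"len",round(np.linalg.norm(d)),"tool yaw for grip",round(float(np.arctan2(d[1],d[0])),3))
E
python3 - <<'E'
from ends import *
o=np.array([220,190])
ends("feeler",(62,175),(275,125),71,o,8)
ends("punch",(80,312),(308,303),69,o,8)
ends("screw",(358,320),(588,268),75,o,8)
ends("handle",(460,295),(588,268),75,o,8)
ends("wrench",(385,472),(605,440),68,o,8)
ends("keyset",(100,483),(325,478),72,o,8)
s=bot.state();print(s["joint_pos"],s["position"])
E
```

```text
feeler mid [559.9 161.3] len 83 tool yaw for grip 1.826
punch mid [500.2 150. ] len 87 tool yaw for grip 1.633
screw mid [507.7  44. ] len 90 tool yaw for grip 1.816
handle mid [512.9  24.8] len 50 tool yaw for grip 1.801
wrench mid [446.5  34.1] len 85 tool yaw for grip 1.736
keyset mid [435.  140.9] len 85 tool yaw for grip 1.614
[0.4 0.5 0.9 0.  1.8 1.8] [532.2 319.7 382.5]
```

```bash
python3 -m jog '[[[0,0,0,-0.148,140],[0,0,0,-0.148,140],[0,0,0,-0.148,140],[0,0,0,-0.148,140],[0,0,0,-0.148,140],[0,0,0,-0.148,140],[0,0,0,-0.148,140],[0,0,0,-0.148,140]]]'
python3 -m jog '[[[0,0,0,-0.148,140],[0,0,0,-0.152,140],[0,0,0,0,140]]]'
python3 - <<'E'
from h import *
delta([435,141,110]); print(bot.state()["joint_pos"])
E
```

```text
t: 14.1
position: [532.2, 319.7, 382.5]
orientation: [[0.248, 0.969, 0.0], [0.969, -0.248, -0.0], [-0.0, 0.0, -1.0]]
ft_force: [0.2, 0.1, 0.1]
width: 39.8
t: 14.4
position: [532.2, 319.7, 382.5]
orientation: [[-0.042, 0.999, -0.0], [0.999, 0.042, -0.0], [-0.0, -0.0, -1.0]]
ft_force: [0.3, 0.1, 0.3]
width: 39.5
tool shift cm [-17.44 -10.47  27.25] yaw 1.613
[ 3.52495174e-01  5.06795020e-01  8.52378961e-01 -3.28036964e-05
  1.78245097e+00  3.10148215e-01]
```

```bash
python3 -m jog '[[[-3.5,-2.1,0,0,140],[-3.5,-2.1,0,0,140],[-3.5,-2.1,0,0,140],[-3.5,-2.1,1,0,140],[-3.44,-2.07,3.5,0,140],[0,0,4.5,0,140],[0,0,4.5,0,140],[0,0,4.5,0,140]]]'
python3 -m jog '[[[0,0,4.5,0,140],[0,0,2.5,0,140],[0,0,0,0,140]]]'
python3 - <<'E'
from h import *
delta([435,141,66]); save("side","s6",(200,130,400,280),4);save("top","t6",(200,150,320,270),5)
E
```

```text
t: 15.2
position: [435.7, 143.0, 203.5]
orientation: [[-0.036, 0.999, 0.001], [0.999, 0.036, 0.0], [0.0, 0.001, -1.0]]
ft_force: [0.6, 0.2, -1.1]
width: 39.9
t: 15.5
position: [434.3, 143.1, 132.2]
orientation: [[-0.037, 0.999, -0.006], [0.999, 0.037, -0.0], [-0.0, -0.006, -1.0]]
ft_force: [0.1, -1.6, 0.6]
width: 39.4
tool shift cm [-0.22  0.1   6.62] yaw 1.608
```

View pics/s6.png

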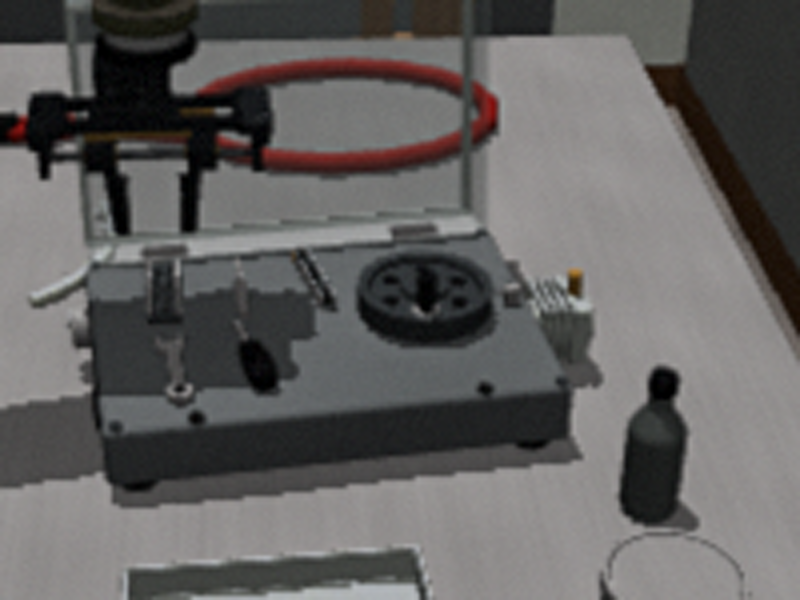

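```bash
python3 -m jog '[[[-0.2,0,2.5,0,140],[0,0,2.5,0,140],[0,0,1.2,0,140],[0,0,0.3,0,140],[0,0,0,0,140]]]'
python3 -m jog '[[[0,0,0,0,255],[0,0,0,0,255],[0,0,0,0,255],[0,0,0,0,255],[0,0,0,0,255]]]' 30
```

```text
t: 16.1
position: [436.9, 141.4, 70.9]
orientation: [[-0.04, 0.999, 0.002], [0.999, 0.04, 0.0], [0.0, 0.002, -1.0]]
ft_force: [0.6, -0.7, 0.1]
width: 39.9
t: 16.6
position: [436.8, 141.4, 70.8]
orientation: [[-0.041, 0.999, 0.002], [0.999, 0.041, 0.0], [0.0, 0.002, -1.0]]
ft_force: [-1.0, -0.1, 6.3]
width: 27.7
```

```bash
python3 -m jog '[[[0,0,-2,0,255],[0,0,-4,0,255],[0,0,-4,0,255],[0,0,0,0,255]]]'
python3 - <<'E'
from h import *
s=bot.state();print(s["position"],s["width"]); delta([470,-205,60])
E
```

```text
t: 17.0
position: [438.1, 141.5, 174.3]
orientation: [[-0.041, 0.999, 0.009], [0.999, 0.041, 0.001], [0.0, 0.009, -1.0]]
ft_force: [0.1, 0.4, -2.7]
width: 27.4
[438.05639682 141.54730557 174.34442318] 27.41165270308396
tool shift cm [-34.76   1.67  11.44] yaw 1.612
```

```bash
python3 -m jog '[[[-3,0.2,0,0,255],[-4,0.2,0,0,255],[-4,0.2,0,0,255],[-4,0.2,0,0,255],[-4,0.2,0,0,255],[-4,0.2,0,0,255],[-4,0.2,0,0,255],[-4,0.2,1,0,255]]]'
python3 -m jog '[[[-3.5,0,3,0,255],[0,0,4,0,255],[0,0,3,0,255],[0,0,2,0,255],[0,0,0,0,255]]]'
python3 - <<'E'
from h import *
s=bot.state();print(s["position"],s["width"]); delta([470,-205,11])
E
```

```text
t: 17.8
position: [464.8, -169.6, 159.8]
orientation: [[-0.041, 0.999, 0.001], [0.999, 0.041, -0.001], [-0.001, 0.001, -1.0]]
ft_force: [0.1, 0.4, -0.7]
width: 27.6
t: 18.3
position: [464.5, -201.7, 36.8]
orientation: [[-0.041, 0.999, -0.005], [0.999, 0.041, 0.004], [0.004, -0.005, -1.0]]
ft_force: [-1.1, -0.1, -0.5]
width: 27.3
[ 464.48044022 -201.68189438   36.83415992] 27.278038577831822
tool shift cm [-0.36  0.55  2.58] yaw 1.611
```

```bash
python3 -m jog '[[[-0.4,0.4,1.3,0,255],[0,0,1.0,0,255],[0,0,0.2,0,255],[0,0,0,0,255]]]'
python3 -m jog '[[[0,0,0,0,140],[0,0,0,0,140],[0,0,0,0,140],[0,0,-2,0,140],[0,0,-4,0,140],[0,0,-4,0,140]]]'
```

```text
t: 18.7
position: [470.2, -206.4, 14.9]
orientation: [[-0.041, 0.999, -0.0], [0.999, 0.041, 0.0], [0.0, -0.0, -1.0]]
ft_force: [0.4, -0.7, -1.2]
width: 27.5
t: 19.3
position: [470.0, -206.4, 115.9]
orientation: [[-0.041, 0.999, -0.001], [0.999, 0.041, 0.001], [0.001, -0.001, -1.0]]
ft_force: [0.1, -0.2, -0.0]
width: 40.1
```

```bash
python3 -m jog '[[[0,0,-2,-0.125,150],[0,0,0,0,150]]]'
python3 - <<'E'
from h import *
delta([446.5,34,120]); save("top","t7",(220,170,420,290),4)
E
```

```text
t: 19.5
position: [471.4, -207.3, 137.6]
orientation: [[-0.167, 0.986, 0.005], [0.986, 0.167, -0.004], [-0.004, 0.004, -1.0]]
ft_force: [0.4, -0.0, -0.9]
width: 36.2
tool shift cm [24.21  1.58  1.66] yaw 1.739
```

View pics/t7.png

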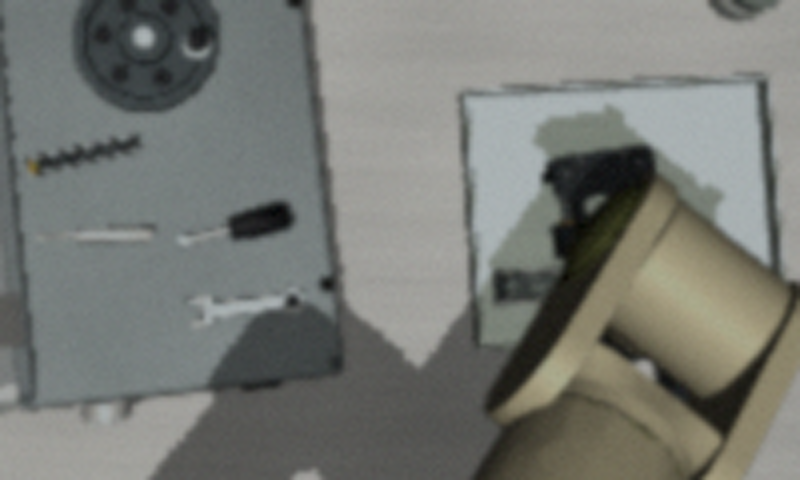

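```bash
python3 -m jog '[[[3.2,0.2,0,0,160],[3.5,0.23,0,0,160],[3.5,0.23,0,0,160],[3.5,0.23,0,0,160],[3.5,0.23,0,0,160],[3.5,0.23,0,0,160],[3.5,0.23,1.6,0,160],[0,0,0,0,160]]]'
python3 - <<'E'
from h import *
delta([446.5,34,66])
E
```

```text
t: 20.35
position: [443.6, 37.8, 116.0]
orientation: [[-0.166, 0.986, -0.005], [0.986, 0.166, 0.001], [0.002, -0.005, -1.0]]
ft_force: [0.2, 0.0, -0.5]
width: 33.0
tool shift cm [-0.44  0.25  5.  ] yaw 1.738
```

```bash
python3 -m jog '[[[-0.4,0.25,2.5,0,160],[0,0,2,0,160],[0,0,0.4,0,160],[0,0,0,0,160],[0,0,0,0,160]]]'
python3 - <<'E'
from h import *
delta([446.5,34,66])
E
```

```text
t: 20.85
position: [449.3, 30.8, 70.2]
orientation: [[-0.164, 0.986, 0.001], [0.986, 0.164, -0.0], [-0.0, 0.001, -1.0]]
ft_force: [-0.3, 0.2, 1.2]
width: 33.0
tool shift cm [ 0.36 -0.23  0.42] yaw 1.736
```

```bash
python3 -m jog '[[[0.3,-0.2,0.3,0,160],[0,0,0.15,0,160],[0,0,0,0,160]]]'
python3 -m jog '[[[0,0,0,0,255],[0,0,0,0,255],[0,0,0,0,255],[0,0,0,0,255],[0,0,0,0,255]]]' 30
```

```text
t: 21.15
position: [446.5, 33.9, 65.3]
orientation: [[-0.165, 0.986, 0.0], [0.986, 0.165, -0.0], [-0.0, 0.0, -1.0]]
ft_force: [-0.3, -0.6, 0.1]
width: 32.9
t: 21.65
position: [446.7, 33.8, 65.3]
orientation: [[-0.165, 0.986, 0.0], [0.986, 0.165, -0.0], [-0.0, 0.0, -1.0]]
ft_force: [0.6, 0.0, 1.5]
width: 10.4
```

```bash
python3 -m jog '[[[0,0,-2,0,255],[0,0,-4,0,255],[-2.5,-0.2,-2,0,255],[-4,-0.4,0,0,255],[-4,-0.4,0,0,255],[-4,-0.4,0,0,255],[-4,-0.4,0,0,255],[-4,-0.4,0,0,255]]]'
python3 -m jog '[[[-4,-0.4,0,0,255],[-4,-0.4,0,0,255],[-4,-0.4,0,0,255],[-1.3,-0.4,0,0,255],[0,0,3,0,255],[0,0,3,0,255],[0,0,0,0,255],[0,0,0,0,255]]]'
python3 - <<'E'
from h import *
s=bot.state();print(s["width"]); delta([470,-323,8])
E
```

```text
t: 22.45
position: [461.7, -193.4, 145.1]
orientation: [[-0.165, 0.986, -0.0], [0.986, 0.165, 0.0], [0.0, -0.0, -1.0]]
ft_force: [0.6, -0.3, 0.1]
width: 10.5
t: 23.25
position: [468.4, -325.2, 85.8]
orientation: [[-0.166, 0.986, -0.0], [0.986, 0.166, 0.0], [0.0, -0.0, -1.0]]
ft_force: [0.5, 0.6, -0.5]
width: 10.3
10.325300930993691
tool shift cm [0.18 0.2  7.78] yaw 1.737
```

```bash
python3 -m jog '[[[0.1,0.2,3,0,255],[0,0,3,0,255],[0,0,1.5,0,255],[0,0,0.4,0,255],[0,0,0,0,255],[0,0,0,0,255]]]'
python3 -m jog '[[[0,0,0,0,170],[0,0,0,0,170],[0,0,0,0,170],[0,0,-2,0,150],[0,0,-4,0,150],[0,0,-4,0,150],[0,0,-3,-0.07,150],[0,0,0,0,150]]]'
python3 - <<'E'
from h import *
save("top","t8",(220,170,420,290),4); delta([513,25,120])
E
```

```text
t: 23.85
position: [470.7, -324.9, 7.7]
orientation: [[-0.165, 0.986, 0.002], [0.986, 0.165, -0.002], [-0.002, 0.001, -1.0]]
ft_force: [0.9, -1.3, 0.2]
width: 10.6
t: 24.65
position: [471.4, -325.5, 140.5]
orientation: [[-0.235, 0.972, 0.005], [0.972, 0.235, -0.006], [-0.007, 0.004, -1.0]]
ft_force: [-0.6, 0.1, -0.2]
width: 36.2
tool shift cm [33.02 12.29  1.7 ] yaw 1.807
```

View pics/t8.png

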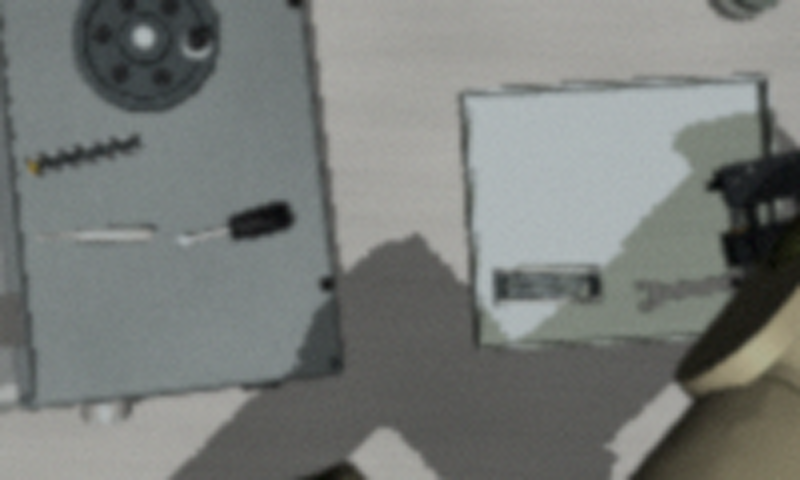

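```bash
python3 -m jog '[[[3,1.0,0,0,120],[4,1.5,0,0,120],[4,1.5,0,0,120],[4,1.5,0,0,120],[4,1.5,0,0,120],[4,1.5,0,0,120],[4,1.5,0,0,120],[4,1.5,0,0,120]]]'
python3 -m jog '[[[2.2,0.75,0,0,120],[0,0,1.5,0,120],[0,0,0,0,120],[0,0,0,0,120]]]'
python3 - <<'E'
from h import *
delta([512,27,70])
E
```

```text
t: 25.5
position: [508.6, 5.9, 134.8]
orientation: [[-0.233, 0.973, -0.002], [0.973, 0.233, 0.001], [0.001, -0.002, -1.0]]
ft_force: [0.9, -0.5, -0.6]
width: 46.8
t: 25.9
position: [511.1, 27.0, 120.4]
orientation: [[-0.233, 0.972, -0.002], [0.972, 0.233, 0.0], [0.001, -0.002, -1.0]]
ft_force: [0.4, 0.2, 0.5]
width: 46.7
tool shift cm [-0.03  0.1   5.04] yaw 1.806
```

```bash
python3 -m jog '[[[0,0.1,2.5,0,120],[0,0,2,0,120],[0,0,0.7,0,120],[0,0,0,0,120],[0,0,0,0,120]]]'
python3 -m jog '[[[0,0,0,0,255],[0,0,0,0,255],[0,0,0,0,255],[0,0,0,0,255],[0,0,0,0,255]]]' 30
```

```text
t: 26.4
position: [513.0, 27.1, 70.0]
orientation: [[-0.233, 0.972, 0.001], [0.972, 0.233, -0.0], [-0.0, 0.001, -1.0]]
ft_force: [0.4, -0.5, 1.0]
width: 46.8
t: 26.9
position: [512.7, 27.4, 69.6]
orientation: [[-0.234, 0.972, 0.001], [0.972, 0.234, -0.0], [-0.0, 0.001, -1.0]]
ft_force: [-0.9, -0.2, 4.8]
width: 21.5
```

```bash
python3 -m jog '[[[0,0,-2,0,255],[0,0,-4,0,255],[-2.5,-0.3,-2,0,255],[-4,-0.6,0,0,255],[-4,-0.6,0,0,255],[-4,-0.6,0,0,255],[-4,-0.6,0,0,255],[-4,-0.6,0,0,255]]]'
python3 -m jog '[[[-4,-0.7,0,0,255],[0,0,3.5,0,255],[0,0,3.5,0,255],[0,0,0,0,255],[0,0,0,0,255]]]'
python3 - <<'E'
from h import *
s=bot.state();print(s["width"]); delta([535,-240,9.5])
E
```

```text
t: 27.7
position: [532.7, -200.7, 149.0]
orientation: [[-0.234, 0.972, -0.0], [0.972, 0.234, 0.0], [0.0, -0.0, -1.0]]
ft_force: [-0.2, -0.4, -0.8]
width: 21.9
t: 28.2
position: [535.7, -239.5, 79.8]
orientation: [[-0.234, 0.972, -0.0], [0.972, 0.234, 0.0], [0.0, -0.0, -1.0]]
ft_force: [0.4, 0.4, -0.2]
width: 21.8
21.793490791483272
tool shift cm [-0.03 -0.08  7.03] yaw 1.807
```

```bash
python3 -m jog '[[[0,0,3,0,255],[0,0,2.5,0,255],[0,0,1,0,255],[0,0,0.5,0,255],[0,0,0,0,255],[0,0,0,0,255]]]'
python3 -m jog '[[[0,0,0,0,140],[0,0,0,0,140],[0,0,0,0,140],[0,0,-2,0,150],[0,0,-4,0,150],[0,0,-4,0.09,150],[0,0,-3,0.09,150],[0,0,0,0,150]]]'
python3 - <<'E'
from h import *
save("top","t9",(220,170,420,290),4); delta([500,150,120])
E
```

```text
t: 28.8
position: [536.3, -240.0, 10.6]
orientation: [[-0.234, 0.972, 0.002], [0.972, 0.234, -0.001], [-0.002, 0.002, -1.0]]
ft_force: [-0.3, -0.2, 0.6]
width: 21.8
t: 29.6
position: [537.1, -240.6, 143.6]
orientation: [[-0.054, 0.999, 0.006], [0.999, 0.054, -0.005], [-0.005, 0.006, -1.0]]
ft_force: [-0.1, -1.0, 0.3]
width: 36.6
tool shift cm [39.14 -1.41  2.  ] yaw 1.627
```

View pics/t9.png

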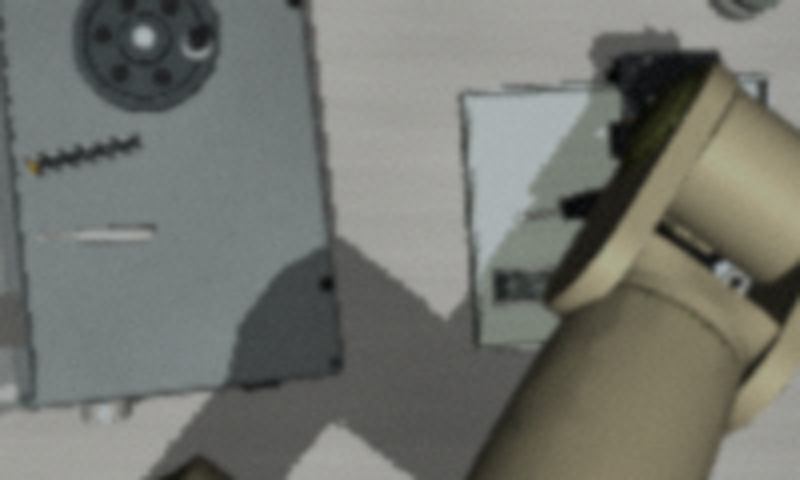

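```bash
python3 -m jog '[[[3.6,-0.2,0,0,150],[4,-0.2,0,0,150],[4,-0.2,0,0,150],[4,-0.2,0,0,150],[4,-0.2,0,0,150],[4,-0.2,0,0,150],[4,-0.2,0,0,150],[4,-0.2,0,0,150]]]'
python3 -m jog '[[[4,-0.2,0,0,150],[2,0,1.5,0,150],[0,0,0.5,0,150],[0,0,0,0,150],[0,0,0,0,150]]]'
python3 - <<'E'
from h import *
print(atz("top",(249.25,228.5),69))
delta([499,134,65.5])
E
```

```text
t: 30.45
position: [500.8, 76.6, 137.8]
orientation: [[-0.057, 0.998, -0.002], [0.998, 0.057, 0.0], [0.0, -0.002, -1.0]]
ft_force: [-0.3, -0.7, 0.0]
width: 36.4
t: 30.95
position: [496.6, 133.8, 118.9]
orientation: [[-0.055, 0.998, -0.001], [0.998, 0.055, -0.0], [-0.0, -0.001, -1.0]]
ft_force: [-0.7, 0.9, 0.0]
width: 36.1
[500.36921008 134.83190838  69.        ]
tool shift cm [0.01 0.24 5.34] yaw 1.626
```

```bash
python3 -m jog '[[[0,0.3,2.5,0,150],[0,0,2,0,150],[0,0,0.7,0,150],[0,0,0.1,0,150],[0,0,0,0,150],[0,0,0,0,150]]]'
python3 -m jog '[[[0,0,0,0,255],[0,0,0,0,255],[0,0,0,0,255],[0,0,0,0,255],[0,0,0,0,255]]]' 30
```

```text
t: 31.55
position: [500.1, 134.9, 67.2]
orientation: [[-0.056, 0.998, 0.002], [0.998, 0.056, 0.0], [-0.0, 0.002, -1.0]]
ft_force: [0.2, -0.1, -0.5]
width: 36.2
t: 32.05
position: [499.8, 135.0, 66.4]
orientation: [[-0.056, 0.998, 0.001], [0.998, 0.056, 0.0], [0.0, 0.001, -1.0]]
ft_force: [-0.6, 0.3, 2.1]
width: 9.3
```

```bash
python3 -m jog '[[[0,0,-2,0,255],[0,0,-4,0,255],[-2.5,0,-2,0,255],[-4,0.2,0,0,255],[-4,0.2,0,0,255],[-4,0.2,0,0,255],[-4,0.2,0,0,255],[-4,0.2,0,0,255]]]'
python3 -m jog '[[[-4,0.2,0,0,255],[-4,0.2,0,0,255],[-4,0.2,0,0,255],[-4,0.2,0,0,255],[-4,0.1,0,0,255],[-4,0,0,0,255],[0,0,0,0,255],[0,0,0,0,255]]]'
python3 - <<'E'
from h import *
s=bot.state();print(s["width"]); delta([545,-335,7])
E
```

```text
t: 32.85
position: [521.8, -90.6, 146.0]
orientation: [[-0.056, 0.998, -0.001], [0.998, 0.056, 0.0], [0.0, -0.001, -1.0]]
ft_force: [1.1, -0.5, -1.2]
width: 9.2
t: 33.65
position: [544.1, -328.3, 145.4]
orientation: [[-0.055, 0.998, -0.001], [0.998, 0.055, 0.001], [0.001, -0.001, -1.0]]
ft_force: [-0.7, 0.5, -0.6]
width: 9.8
9.780290637081848
tool shift cm [-0.69  0.06 13.84] yaw 1.626
```

```bash
python3 -m jog '[[[-0.7,0,4,0,255],[0,0,4,0,255],[0,0,3,0,255],[0,0,2,0,255],[0,0,0.6,0,255],[0,0,0.2,0,255],[0,0,0,0,255],[0,0,0,0,255]]]'
python3 -m jog '[[[0,0,0,0,170],[0,0,0,0,170],[0,0,0,0,170],[0,0,-2,0,150],[0,0,-4,0,150],[0,0,-4,-0.1,150],[0,0,-3,-0.1,150],[0,0,0,0,150]]]'
python3 - <<'E'
from h import *
save("top","t10",(220,170,420,290),4); delta([560,158,120])
E
```

```text
t: 34.45
position: [545.5, -335.4, 9.5]
orientation: [[-0.056, 0.998, 0.002], [0.998, 0.056, -0.001], [-0.001, 0.001, -1.0]]
ft_force: [0.2, -0.3, -0.6]
width: 9.5
t: 35.25
position: [546.3, -336.4, 143.1]
orientation: [[-0.255, 0.967, 0.006], [0.967, 0.256, -0.006], [-0.007, 0.005, -1.0]]
ft_force: [0.7, -0.1, -0.2]
width: 36.1
tool shift cm [47.41 13.88  1.89] yaw 1.826
```

View pics/t10.png

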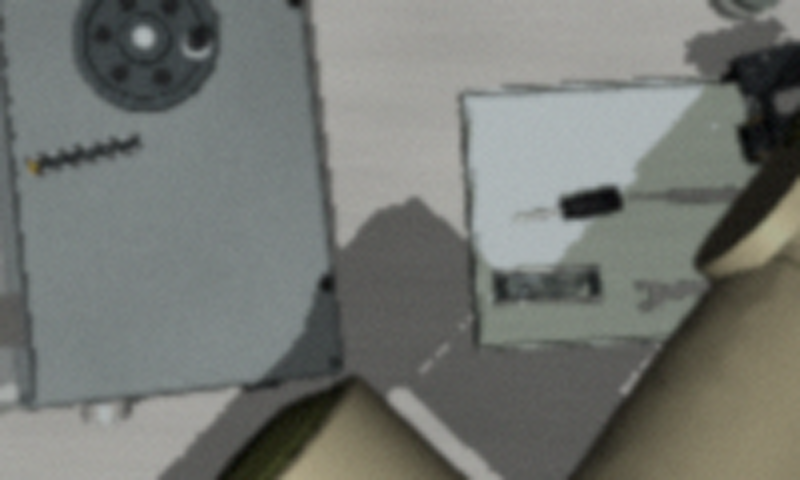

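```bash
python3 -m jog '[[[3.4,1.0,0,0,165],[4,1.17,0,0,165],[4,1.17,0,0,165],[4,1.17,0,0,165],[4,1.17,0,0,165],[4,1.17,0,0,165],[4,1.17,0,0,165],[4,1.17,0,0,165]]]'
python3 -m jog '[[[4,1.17,0,0,165],[4,1.17,0,0,165],[4,1.17,0,0,165],[4,1.17,0,0,165],[0,0,0,0,165],[0,0,0,0,165]]]'
python3 - <<'E'
from h import *
delta([559.5,161,66])
print(bot.state()["width"])
save("side","s11",(220,120,380,240),5)
E
```

```text
t: 36.1
position: [553.5, -6.4, 136.9]
orientation: [[-0.252, 0.968, -0.002], [0.968, 0.252, 0.001], [0.001, -0.002, -1.0]]
ft_force: [-0.3, -0.5, 0.6]
width: 31.1
t: 36.7
position: [558.4, 158.8, 136.9]
orientation: [[-0.254, 0.967, -0.002], [0.967, 0.254, -0.0], [0.0, -0.002, -1.0]]
ft_force: [0.2, 0.2, -0.2]
width: 31.4
tool shift cm [0.18 0.17 7.09] yaw 1.828
31.352857225908373
```

View pics/s11.png

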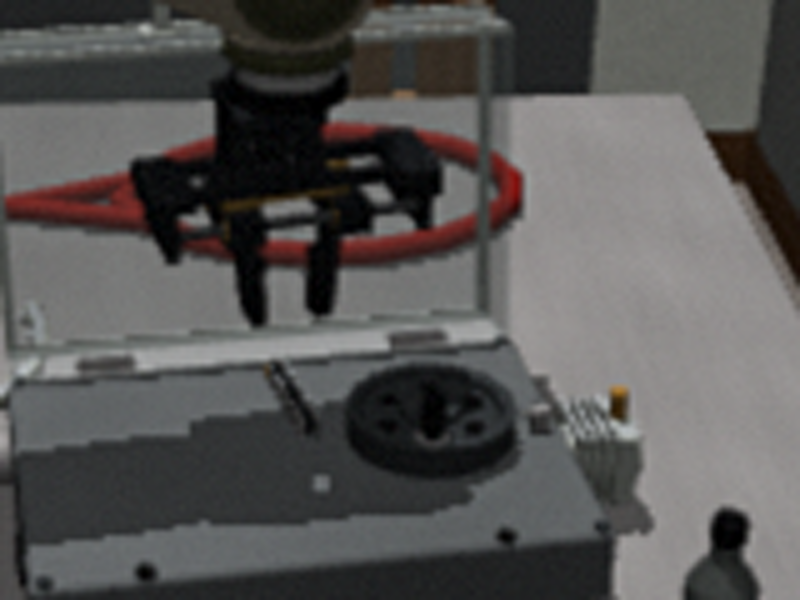

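```bash
python3 - <<'E'
from h import *
for p in[(267,368),(313,430),(291,399)]: print(atz("side",np.array(p)/5+(220,120),74))
E
python3 -m jog '[[[0.1,0.15,2.5,0,165],[0,0,2,0,165],[0,0,1.5,0,165],[0,0,0.6,0,165],[0,0,0,0,165],[0,0,0,0,165]]]'
```

```text
[548.25469678 196.65497859  74.        ]
[575.60383553 115.25603378  74.        ]
[562.93631377 154.91232923  74.        ]
t: 37.35
position: [560.7, 159.3, 72.8]
orientation: [[-0.252, 0.968, 0.001], [0.968, 0.252, 0.0], [-0.0, 0.001, -1.0]]
ft_force: [0.6, 1.6, 0.1]
width: 30.9
```

```bash
python3 -m jog '[[[0,0,0.4,0,165],[0,0,0,0,165],[0,0,0,0,255],[0,0,0,0,255],[0,0,0,0,255],[0,0,0,0,255],[0,0,0,0,255]]]' 30
python3 -m jog '[[[0,0,-2,0,255],[0,0,-4,0,255],[0,0,-2,0,255],[0,0,0,0,255],[0,0,0,0,255]]]'
python3 - <<'E'
from h import *
delta([590,-240,120])
E
```

```text
t: 38.05
position: [560.4, 159.9, 68.4]
orientation: [[-0.253, 0.967, 0.0], [0.967, 0.253, 0.0], [-0.0, 0.0, -1.0]]
ft_force: [1.4, 0.8, 1.9]
width: 12.6
t: 38.55
position: [559.8, 159.8, 147.3]
orientation: [[-0.253, 0.967, -0.001], [0.967, 0.253, -0.0], [0.0, -0.001, -1.0]]
ft_force: [0.6, -0.2, -1.3]
width: 12.9
tool shift cm [-39.44  -7.2    2.73] yaw 1.827
```

```bash
python3 -m jog '[[[-3,-0.6,0,0,255],[-4,-0.75,0,0,255],[-4,-0.75,0,0,255],[-4,-0.75,0,0,255],[-4,-0.75,0,0,255],[-4,-0.75,0,0,255],[-4,-0.75,0,0,255],[-4,-0.75,0,0,255]]]'
python3 -m jog '[[[-4,-0.8,0,0,255],[-4.4,-1,0,0,255],[0,0,3,0,255],[0,0,4,0,255],[0,0,0,0,255],[0,0,0,0,255]]]'
python3 - <<'E'
from h import *
print(bot.state()["width"]);delta([585,-240,8])
E
```

```text
t: 39.35
position: [581.4, -156.3, 146.1]
orientation: [[-0.253, 0.967, -0.003], [0.967, 0.253, 0.001], [0.002, -0.003, -1.0]]
ft_force: [1.4, 0.6, -1.2]
width: 12.4
t: 39.95
position: [585.7, -240.4, 77.6]
orientation: [[-0.253, 0.967, -0.002], [0.967, 0.253, 0.001], [0.002, -0.002, -1.0]]
ft_force: [-0.2, 0.4, 0.3]
width: 12.8
12.799365047859043
tool shift cm [ 0.04 -0.05  6.96] yaw 1.827
```

Then lower, release, rise, and move aside for a look at both tray and deck.

```bash
python3 -m jog '[[[0,0,3,0,255],[0,0,2.5,0,255],[0,0,1,0,255],[0,0,0.3,0,255],[0,0,0,0,255],[0,0,0,0,255]]]'
python3 -m jog '[[[0,0,0,0,165],[0,0,0,0,165],[0,0,0,0,165],[0,0,-2,0,150],[0,0,-4,0,150],[0,0,-4,0,150],[0,0,-4,0,150],[0,0,-3,0,150]]]'
python3 -m jog '[[[3,-1,-2,0,140],[4,-2,0,0,140],[4,-2,0,0,140],[4,-2,0,0,140],[0,-3,0,0,140],[0,-3,0,0,140],[0,0,0,0,140],[0,0,0,0,140]]]'
python3 - <<'E'
from h import *
save("top","t12",(220,130,420,280),4);save("side","s12",(200,150,360,360),3.5)
print(bot.state()["joint_pos"])
E
```

```text
t: 40.55
position: [586.8, -241.1, 11.8]
orientation: [[-0.253, 0.967, 0.002], [0.967, 0.253, -0.001], [-0.002, 0.002, -1.0]]
ft_force: [0.5, 0.1, 0.1]
width: 12.6
t: 41.35
position: [586.3, -240.9, 183.2]
orientation: [[-0.253, 0.967, 0.002], [0.967, 0.253, -0.001], [-0.002, 0.002, -1.0]]
ft_force: [0.1, -1.1, -0.1]
width: 36.2
t: 42.15
position: [422.5, -128.8, 200.7]
orientation: [[-0.252, 0.968, 0.001], [0.968, 0.252, -0.001], [-0.001, 0.001, -1.0]]
ft_force: [0.5, 0.6, 0.6]
width: 40.2
[-5.61459385e-01  1.66858571e-01  1.79032146e+00  1.43422545e-04
  1.18383409e+00 -8.17567031e-01]
```

View pics/t12.png

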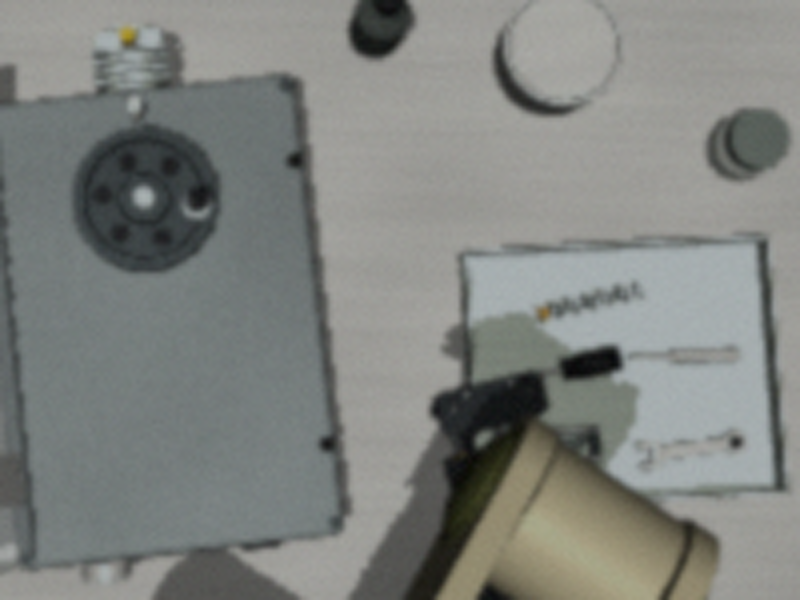

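View pics/s12.png

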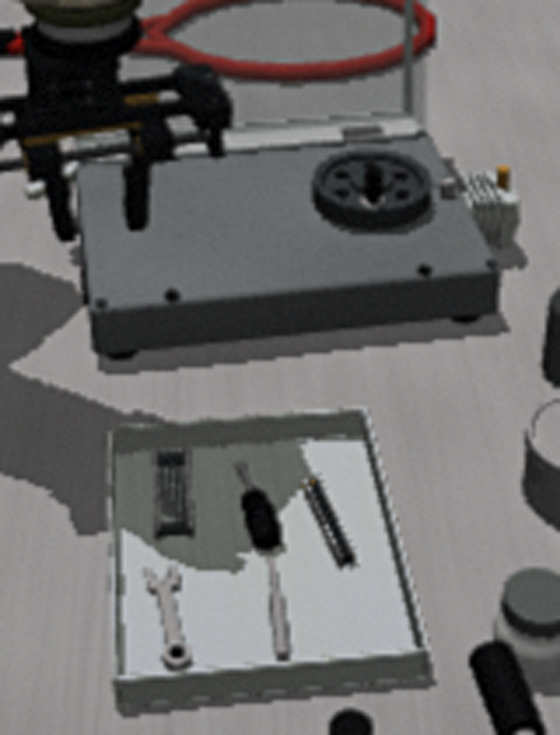

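```bash
python3 - <<'E'
from h import *
np.set_printoptions(precision=1,suppress=True)
f=lambda x,y,z:atz("top",(220+x/4,130+y/4),z)
A=f(145,197,93);K=f(199,193,123);P=f(137,104,80)
print(A,K,P)
for z in(85,90,95): print(f(145,197,z))
d=K-A;print(np.hypot(d[0],d[1]),"knob ang",np.arctan2(d[1],d[0]));d=P-A;print("ptr ang",np.arctan2(d[1],d[0]),np.hypot(d[0],d[1]))
# disc ellipse from edges
for p in[(75,197),(217,197),(145,125),(145,271)]: print(f(*p,90))
E
python3 look.py wheel_axis wheel_knob pointer_tip
```

```text
[648.8 116.7  93. ] [648.9  76.  123. ] [722.  125.2  80. ]
[649.8 117.   85. ]
[649.2 116.8  90. ]
[648.5 116.7  95. ]
40.70365975576511 knob ang -1.5693829452008359
ptr ang 0.11542203539592226 73.66476477283283
[647.8 169.6  90. ]
[650.6  62.4  90. ]
[704.2 118.3  90. ]
[593.1 115.3  90. ]
wheel_axis top 0.68 [254.1 175.4] [660.7 123.6  90. ]
wheel_axis side 0.82 [306.9 198.4] [655.9 133.7  90. ]
   tri [657.2 123.5  96.4] 5.173515982960216
wheel_knob top 0.92 [272.  181.9] [640.2  69.1 107. ]
wheel_knob side 0.81 [305.  199.8] [645.5  96.7 107. ]
   tri [640.2  69.  123.4] 4.063061048185132
pointer_tip top 0.76 [253.  162.1] [703.  128.5  80. ]
pointer_tip side 0.7 [326.8 203.8] [719.1 113.8  80. ]
   tri [713.3 128.4  70. ] 16.97307186045239
t 42.65
```

```bash
python3 -m jog '[[[0,0,0,0.127,110],[0,0,0,0,110]]]'
python3 - <<'E'
from h import *
delta([649,76,145])
E
```

```text
t: 42.85
position: [422.3, -128.5, 200.1]
orientation: [[-0.127, 0.992, -0.0], [0.992, 0.127, 0.0], [0.0, 0.0, -1.0]]
ft_force: [1.0, -0.4, 0.1]
width: 50.0
tool shift cm [17.4  25.09  5.52] yaw 1.699
```

```bash
python3 -m jog '[[[2,3,0,0,110],[2.2,3.2,0,0,110],[2.2,3.2,0,0,110],[2.2,3.2,0,0,110],[2.2,3.2,0,0,110],[2.2,3.2,0,0,110],[2.2,3.1,0,0,110],[2.2,3,0,0,110]]]'
python3 -m jog '[[[0,0,2.5,0,110],[0,0,2.5,0,110],[0,0,0,0,110],[0,0,0,0,110]]]'
python3 - <<'E'
from h import *
delta([649,76,96]);save("side","s13",(260,130,380,230),6);save("top","t13",(200,130,320,230),6)
E
```

```text
t: 43.65
position: [649.8, 77.6, 200.0]
orientation: [[-0.132, 0.991, -0.0], [0.991, 0.132, -0.0], [0.0, -0.0, -1.0]]
ft_force: [0.7, 0.5, -0.4]
width: 50.2
t: 44.05
position: [648.9, 76.2, 150.7]
orientation: [[-0.13, 0.991, 0.0], [0.991, 0.13, 0.0], [0.0, 0.0, -1.0]]
ft_force: [-0.1, 0.5, 1.0]
width: 50.7
tool shift cm [-0.02  0.    5.47] yaw 1.701
```

View pics/s13.png

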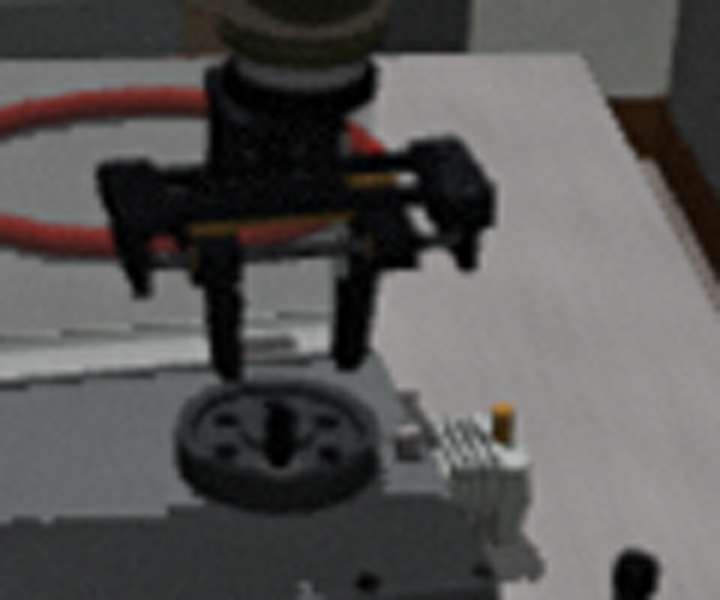

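```bash
python3 - <<'E'
from h import *
print(atz("side",(306.7,197.5),123),atz("side",(306.7,202),107))
E
python3 -m jog '[[[0,0,2,0,110],[0,0,2,0,110],[0,0,1,0,110],[0,0,0.4,0,110],[0,0,0,0,110],[0,0,0,0,110]]]'
python3 -m jog '[[[0,0,0,0,255],[0,0,0,0,255],[0,0,0,0,255],[0,0,0,0,255],[0,0,0,0,255],[0,0,0,0,255]]]' 25
python3 - <<'E'
from h import *
print(bot.state()["position"])
E
```

```text
[648.9933625   83.83470785 123.        ] [649.54333334  83.09915268 107.        ]
t: 44.75
position: [649.3, 76.3, 97.3]
orientation: [[-0.129, 0.992, 0.002], [0.992, 0.129, -0.0], [-0.0, 0.002, -1.0]]
ft_force: [0.3, -0.4, 0.2]
width: 49.9
t: 45.35
position: [648.7, 76.3, 96.2]
orientation: [[-0.129, 0.992, -0.0], [0.992, 0.129, -0.0], [-0.0, -0.0, -1.0]]
ft_force: [-1.6, 0.0, 0.8]
width: 15.3
[648.72612705  76.26163987  96.23142517]
```

```bash
python3 - <<'E'
import numpy as np
t=np.arange(-1.70,0.45,.1)
for a,b in zip(t,t[1:]): print("%.2f [%.2f,%.2f,0,0,255]"%(b,4*(np.sin(b)-np.sin(a)),4*(np.cos(b)-np.cos(a))))
E
```

```text
-1.60 [-0.03,0.40,0,0,255]
-1.50 [0.01,0.40,0,0,255]
-1.40 [0.05,0.40,0,0,255]
-1.30 [0.09,0.39,0,0,255]
-1.20 [0.13,0.38,0,0,255]
-1.10 [0.16,0.36,0,0,255]
-1.00 [0.20,0.35,0,0,255]
-0.90 [0.23,0.33,0,0,255]
-0.80 [0.26,0.30,0,0,255]
-0.70 [0.29,0.27,0,0,255]
-0.60 [0.32,0.24,0,0,255]
-0.50 [0.34,0.21,0,0,255]
-0.40 [0.36,0.17,0,0,255]
-0.30 [0.38,0.14,0,0,255]
-0.20 [0.39,0.10,0,0,255]
-0.10 [0.40,0.06,0,0,255]
0.00 [0.40,0.02,0,0,255]
0.10 [0.40,-0.02,0,0,255]
0.20 [0.40,-0.06,0,0,255]
0.30 [0.39,-0.10,0,0,255]
0.40 [0.38,-0.14,0,0,255]
```

```bash
python3 -m jog '[[[-0.03,0.40,0,0,255],[0.01,0.40,0,0,255],[0.05,0.40,0,0,255],[0.09,0.39,0,0,255],[0.13,0.38,0,0,255]]]'
python3 -m jog '[[[0.16,0.36,0,0,255],[0.20,0.35,0,0,255],[0.23,0.33,0,0,255],[0.26,0.30,0,0,255],[0.29,0.27,0,0,255]]]'
python3 -m jog '[[[0,0,0,0,255]]]'
```

```text
t: 45.85
position: [668.0, 80.1, 96.2]
orientation: [[-0.128, 0.992, -0.001], [0.992, 0.128, -0.002], [-0.002, -0.001, -1.0]]
ft_force: [-3.3, -6.8, 2.9]
width: 15.0
t: 46.35
position: [683.2, 92.6, 96.3]
orientation: [[-0.128, 0.992, 0.001], [0.992, 0.128, -0.003], [-0.003, 0.0, -1.0]]
ft_force: [0.5, -10.2, 1.2]
width: 15.3
t: 46.45
position: [683.5, 93.0, 96.2]
orientation: [[-0.128, 0.992, 0.002], [0.992, 0.128, -0.003], [-0.003, 0.001, -1.0]]
ft_force: [3.0, -7.3, -0.5]
width: 15.2
```

```bash
python3 -m jog '[[[0.32,0.24,0,0,255],[0.34,0.21,0,0,255],[0.36,0.17,0,0,255],[0.38,0.14,0,0,255],[0.39,0.10,0,0,255],[0.40,0.06,0,0,255]]]'
python3 -m jog '[[[0.40,0.02,0,0,255],[0.40,-0.02,0,0,255],[0.40,-0.06,0,0,255],[0.39,-0.10,0,0,255],[0,0,0,0,255]]]'
```

```text
t: 47.05
position: [690.9, 115.3, 96.3]
orientation: [[-0.127, 0.992, 0.005], [0.992, 0.127, -0.003], [-0.004, 0.005, -1.0]]
ft_force: [10.7, -8.6, -2.5]
width: 15.3
t: 47.55
position: [687.3, 132.8, 96.3]
orientation: [[-0.128, 0.992, 0.006], [0.992, 0.128, -0.0], [-0.001, 0.006, -1.0]]
ft_force: [12.2, -2.1, -5.3]
width: 15.1
```

```bash
python3 -m jog '[[[0.38,0.05,0,0,255],[0.1,0.1,0,0,255],[0,0,0,0,255],[0,0,0,0,255]]]'
python3 -m jog '[[[0,0,0,0,170],[0,0,0,0,130],[0,0,0,0,110],[0,0,-1,0,110],[0,0,-3,0,110],[0,0,-4,0,110],[0,0,-4,0,110]]]'
python3 -m jog '[[[0,-3,0,0,110],[-2,-4,0,0,110],[-4,-4,0,0,110],[-4,-4,0,0,110],[-4,-4,0,0,110],[0,-4,0,0,110],[0,0,0,0,110],[0,0,0,0,110]]]'
python3 - <<'E'
from h import *
save("top","t14",(200,130,320,230),6);save("side","s14",(200,130,360,250),5)
E
```

```text
t: 47.95
position: [685.9, 136.0, 96.2]
orientation: [[-0.128, 0.992, -0.002], [0.992, 0.128, -0.003], [-0.003, -0.002, -1.0]]
ft_force: [-4.5, -9.4, 3.0]
width: 14.9
t: 48.65
position: [685.8, 138.3, 218.3]
orientation: [[-0.129, 0.992, 0.0], [0.992, 0.129, 0.0], [0.0, 0.0, -1.0]]
ft_force: [0.8, -0.3, -0.0]
width: 50.1
t: 49.45
position: [488.3, -14.8, 217.4]
orientation: [[-0.128, 0.992, 0.002], [0.992, 0.128, -0.0], [-0.001, 0.002, -1.0]]
ft_force: [1.3, 0.1, 0.8]
width: 49.9
```

View pics/t14.png

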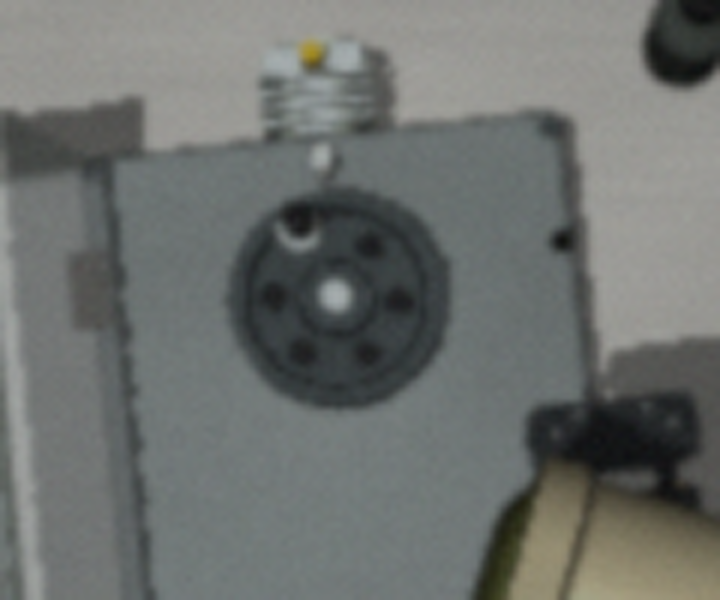

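View pics/s14.png

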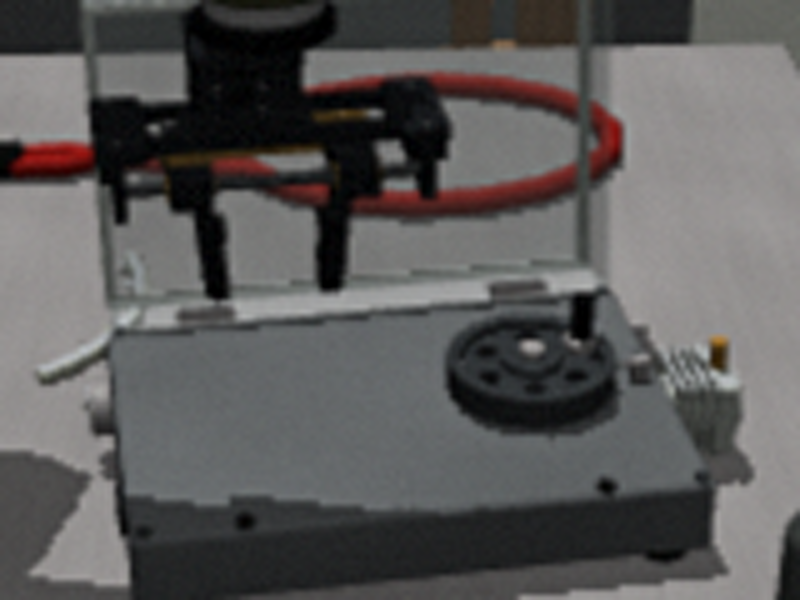

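```bash
python3 -m jog '[[[0,0,-4,0.145,140],[0,0,-4,0.145,140],[0,0,-4,0.145,140],[0,0,-4,0.145,140],[0,0,-2,0.145,140],[0,0,0,0.145,140],[0,0,0,0.145,140],[0,0,0,0.145,140]]]'
python3 -m jog '[[[0,0,0,0.145,140],[0,0,0,0.145,140],[0,0,0,0.12,140],[0,0,0,0,140]]]'
python3 - <<'E'
from h import *
np.set_printoptions(precision=1,suppress=True)
f=lambda x,y,z:atz("top",(200+x/6,130+y/6),z)
A=np.array([649,116.6,0])
for p in[(298,235,91),(297,217,123)]:
    d=f(*p)-A;print(d,np.hypot(d[0],d[1]),np.arctan2(d[1],d[0])-.13)
delta([532.3,316,385])
E
```

```text
t: 50.35
position: [489.0, -14.2, 396.3]
orientation: [[0.86, 0.51, 0.0], [0.51, -0.86, -0.0], [0.0, 0.0, -1.0]]
ft_force: [0.4, -0.0, 0.8]
width: 40.0
t: 50.75
position: [488.8, -14.3, 396.2]
orientation: [[0.992, 0.129, 0.0], [0.129, -0.992, 0.0], [0.0, 0.0, -1.0]]
ft_force: [-0.2, 0.2, -0.2]
width: 39.8
[30.3 20.9 91. ] 36.77502806388026 0.47459297621504193
[ 34.2  20.  123. ] 39.610613011703805 0.3987419399439788
tool shift cm [  8.6 -32.2   1.1] yaw 0.13
```

```bash
python3 -m jog '[[[0.9,-3.2,0,0,140],[1,-4,0,0,140],[1,-4,0,0,140],[1,-4,0,0,140],[1,-4,0,0,140],[1,-4,0,0,140],[1,-4,0,0,140],[1.7,-5,0,0,140]]]'
python3 -m jog '[[[0,0,1,0,140],[0,0,2,0,140],[0,0,0,0,140],[0,0,0,0,140]]]'
python3 - <<'E'
from h import *
delta([532.5,316,319]);save("side","s15",(200,50,360,170),5)
E
```

```text
t: 51.55
position: [531.0, 315.0, 396.7]
orientation: [[0.991, 0.133, 0.001], [0.133, -0.991, 0.0], [0.001, -0.0, -1.0]]
ft_force: [0.7, -0.6, 0.4]
width: 39.6
t: 51.95
position: [531.2, 313.2, 366.6]
orientation: [[0.991, 0.132, 0.0], [0.132, -0.991, 0.0], [0.0, -0.0, -1.0]]
ft_force: [-0.0, -0.3, 0.7]
width: 39.9
tool shift cm [ 0.17 -0.26  4.76] yaw 0.132
```

View pics/s15.png

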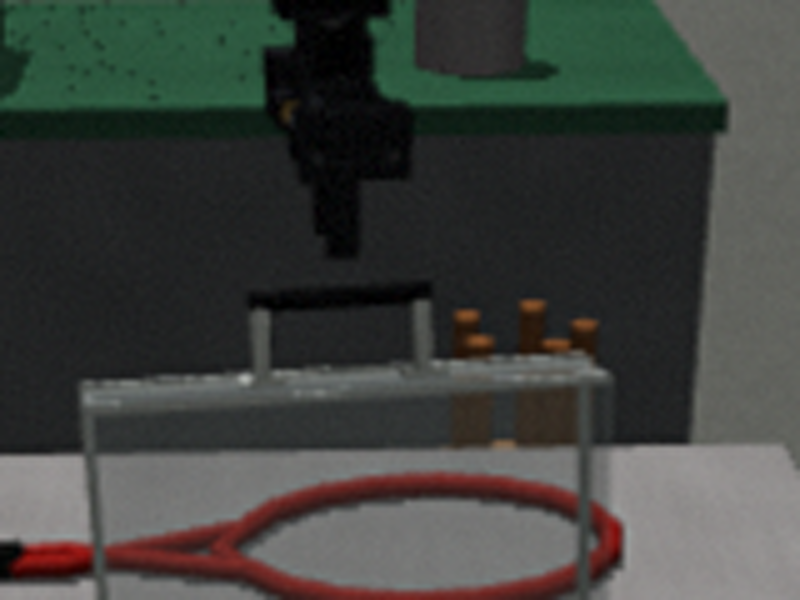

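```bash
python3 -m jog '[[[0.1,-0.3,2,0,140],[0,0,2,0,140],[0,0,0.8,0,140],[0,0,0,0,140],[0,0,0,0,140]]]'
python3 -m jog '[[[0,0,0,0,255],[0,0,0,0,255],[0,0,0,0,255],[0,0,0,0,255],[0,0,0,0,255],[0,0,0,0,255]]]' 25
```

```text
t: 52.5
position: [532.0, 316.1, 319.6]
orientation: [[0.992, 0.13, 0.002], [0.13, -0.992, 0.001], [0.002, -0.0, -1.0]]
ft_force: [0.3, 0.1, 0.9]
width: 39.7
t: 53.1
position: [531.7, 316.3, 318.5]
orientation: [[0.992, 0.13, 0.001], [0.13, -0.992, 0.001], [0.001, -0.0, -1.0]]
ft_force: [0.1, 1.2, 1.9]
width: 13.0
```

```bash
python3 - <<'E'
import numpy as np
def p(t): return np.array([-279*np.cos(t)+50*np.sin(t),279*np.sin(t)+50*np.cos(t)])/10
th=[1.75,1.73,1.70]+list(np.arange(1.66,.2,-.04))+[.19,.16,.13,.1,.08,.06,.04,.02,.01,0]
for a,b in zip(th,th[1:]):
    d=p(b)-p(a);print("%.2f"%b,"[0,%.2f,%.2f,0,255]"%(-d[0],-d[1]))
E
```

```text
1.73 [0,0.53,-0.19,0,255]
1.70 [0,0.81,-0.27,0,255]
1.66 [0,1.09,-0.32,0,255]
1.62 [0,1.10,-0.28,0,255]
1.58 [0,1.11,-0.23,0,255]
1.54 [0,1.12,-0.19,0,255]
1.50 [0,1.12,-0.14,0,255]
1.46 [0,1.13,-0.10,0,255]
1.42 [0,1.13,-0.05,0,255]
1.38 [0,1.13,-0.01,0,255]
1.34 [0,1.13,0.04,0,255]
1.30 [0,1.13,0.08,0,255]
1.26 [0,1.13,0.13,0,255]
1.22 [0,1.12,0.17,0,255]
1.18 [0,1.11,0.22,0,255]
1.14 [0,1.10,0.26,0,255]
1.10 [0,1.09,0.31,0,255]
1.06 [0,1.08,0.35,0,255]
1.02 [0,1.06,0.39,0,255]
0.98 [0,1.05,0.43,0,255]
0.94 [0,1.03,0.48,0,255]
0.90 [0,1.01,0.52,0,255]
0.86 [0,0.99,0.56,0,255]
0.82 [0,0.96,0.60,0,255]
0.78 [0,0.94,0.63,0,255]
0.74 [0,0.91,0.67,0,255]
0.70 [0,0.89,0.71,0,255]
0.66 [0,0.86,0.74,0,255]
0.62 [0,0.83,0.78,0,255]
0.58 [0,0.80,0.81,0,255]
0.54 [0,0.76,0.84,0,255]
0.50 [0,0.73,0.87,0,255]
0.46 [0,0.69,0.90,0,255]
0.42 [0,0.66,0.92,0,255]
0.38 [0,0.62,0.95,0,255]
0.34 [0,0.58,0.97,0,255]
0.30 [0,0.54,1.00,0,255]
0.26 [0,0.50,1.02,0,255]
0.22 [0,0.46,1.04,0,255]
0.19 [0,0.32,0.79,0,255]
0.16 [0,0.29,0.80,0,255]
0.13 [0,0.27,0.81,0,255]
0.10 [0,0.25,0.81,0,255]
0.08 [0,0.15,0.55,0,255]
0.06 [0,0.14,0.55,0,255]
0.04 [0,0.13,0.55,0,255]
0.02 [0,0.12,0.55,0,255]
0.01 [0,0.05,0.28,0,255]
0.00 [0,0.05,0.28,0,255]
```

```bash
python3 -m jog '[[[0,0.53,-0.19,0,255],[0,0.81,-0.27,0,255],[0,1.09,-0.32,0,255],[0,1.10,-0.28,0,255],[0,1.11,-0.23,0,255],[0,1.12,-0.19,0,255],[0,1.12,-0.14,0,255],[0,1.13,-0.10,0,255]]]'
python3 -m jog '[[[0,1.13,-0.05,0,255],[0,1.13,-0.01,0,255],[0,1.13,0.04,0,255],[0,1.13,0.08,0,255],[0,1.13,0.13,0,255],[0,1.12,0.17,0,255],[0,1.11,0.22,0,255],[0,1.10,0.26,0,255]]]'
```

```text
t: 53.9
position: [542.1, 235.5, 335.3]
orientation: [[0.992, 0.129, -0.0], [0.129, -0.992, -0.0], [-0.001, 0.0, -1.0]]
ft_force: [0.8, 3.9, 5.2]
width: 13.0
t: 54.7
position: [553.6, 146.6, 326.6]
orientation: [[0.992, 0.129, -0.001], [0.129, -0.992, -0.0], [-0.001, 0.0, -1.0]]
ft_force: [-0.9, 0.6, 2.2]
width: 12.9
```

```bash
python3 -m jog '[[[0,1.09,0.31,0,255],[0,1.08,0.35,0,255],[0,1.06,0.39,0,255],[0,1.05,0.43,0,255],[0,1.03,0.48,0,255],[0,1.01,0.52,0,255],[0,0.99,0.56,0,255],[0,0.96,0.60,0,255]]]'
python3 -m jog '[[[0,0.94,0.63,0,255],[0,0.91,0.67,0,255],[0,0.89,0.71,0,255],[0,0.86,0.74,0,255],[0,0.83,0.78,0,255],[0,0.80,0.81,0,255],[0,0.76,0.84,0,255],[0,0.73,0.87,0,255]]]'
```

```text
t: 55.5
position: [564.5, 64.7, 290.0]
orientation: [[0.992, 0.129, -0.0], [0.129, -0.992, -0.0], [-0.0, 0.0, -1.0]]
ft_force: [-1.0, 1.3, 0.6]
width: 13.2
t: 56.3
position: [573.1, -1.7, 229.3]
orientation: [[0.992, 0.129, -0.0], [0.129, -0.992, -0.0], [-0.0, 0.0, -1.0]]
ft_force: [-1.6, 0.6, 0.2]
width: 13.2
```

```bash
python3 -m jog '[[[0,0.69,0.90,0,255],[0,0.66,0.92,0,255],[0,0.62,0.95,0,255],[0,0.58,0.97,0,255],[0,0.54,1.00,0,255],[0,0.50,1.02,0,255],[0,0.46,1.04,0,255]]]'
python3 -m jog '[[[0,0.32,0.79,0,255],[0,0.29,0.80,0,255],[0,0.27,0.81,0,255],[0,0.25,0.81,0,255],[0,0.15,0.55,0,255],[0,0,0,0,255]]]'
python3 - <<'E'
from h import *
save("side","s16",(200,130,360,250),5)
E
```

```text
t: 57.0
position: [578.3, -41.6, 161.2]
orientation: [[0.992, 0.129, -0.0], [0.129, -0.992, -0.0], [-0.0, -0.0, -1.0]]
ft_force: [-1.5, 0.2, -1.0]
width: 13.0
t: 57.6
position: [579.9, -54.0, 123.6]
orientation: [[0.992, 0.129, -0.001], [0.129, -0.992, 0.0], [-0.001, -0.0, -1.0]]
ft_force: [-0.4, -1.5, -2.5]
width: 12.9
```

View pics/s16.png

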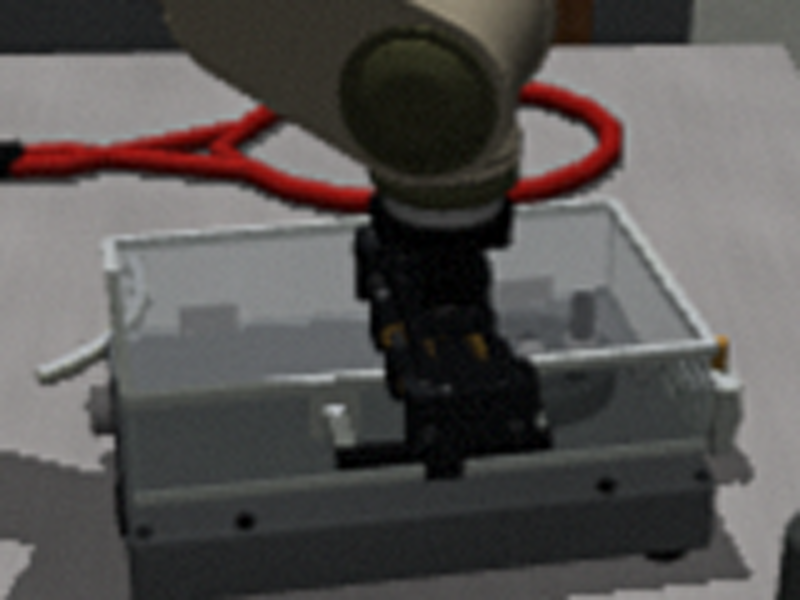

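```bash
python3 -m jog '[[[0,0.14,0.55,0,255],[0,0.13,0.55,0,255],[0,0.12,0.45,0,255],[0,0.06,0.3,0,255],[0,0.03,0.15,0,255],[0,0,0,0,255]]]'
```

```text
t: 58.25
position: [580.5, -58.2, 104.5]
orientation: [[0.992, 0.13, -0.0], [0.13, -0.992, 0.001], [-0.0, -0.001, -1.0]]
ft_force: [-3.8, 3.2, -0.5]
width: 12.9
```

```bash
python3 -m jog '[[[0,0.03,0.15,0,255],[0,0.03,0.15,0,255],[0,0,0,0,255]]]'
```

```text
t: 58.55
position: [580.7, -58.3, 104.2]
orientation: [[0.992, 0.13, 0.001], [0.13, -0.992, 0.001], [0.001, -0.001, -1.0]]
ft_force: [-13.1, 8.7, 21.1]
width: 12.9
```

```bash
python3 -m jog '[[[0,0,-0.2,0,255],[0,0,0,0,200],[0,0,0,0,140],[0,0,0,0,140],[0,0,-1.5,0,140],[0,0,-3,0,140],[0,0,-4,0,140],[0,0,-4,0,140]]]'
python3 -m jog '[[[-3,0,0,0,140],[-4,3,0,0,140],[-4,4,0,0,140],[-4,4,0,0,140],[-4,4,0,0,140],[-3,4,0,0,140],[0,0,0,0,140],[0,0,0,0,140]]]'
python3 - <<'E'
from h import *
save("side","s17",(200,150,400,300),4);save("top","t17",(200,120,400,270),4)
save("side","s17f");save("top","t17f")
E
```

```text
t: 59.35
position: [580.6, -59.5, 229.8]
orientation: [[0.992, 0.129, -0.0], [0.129, -0.992, -0.0], [-0.0, 0.0, -1.0]]
ft_force: [0.1, -0.4, 0.1]
width: 39.7
t: 60.15
position: [398.8, -261.3, 228.6]
orientation: [[0.992, 0.127, 0.0], [0.127, -0.992, -0.0], [0.0, 0.0, -1.0]]
ft_force: [-0.2, -0.4, -0.1]
width: 39.7
```

View pics/s17.png

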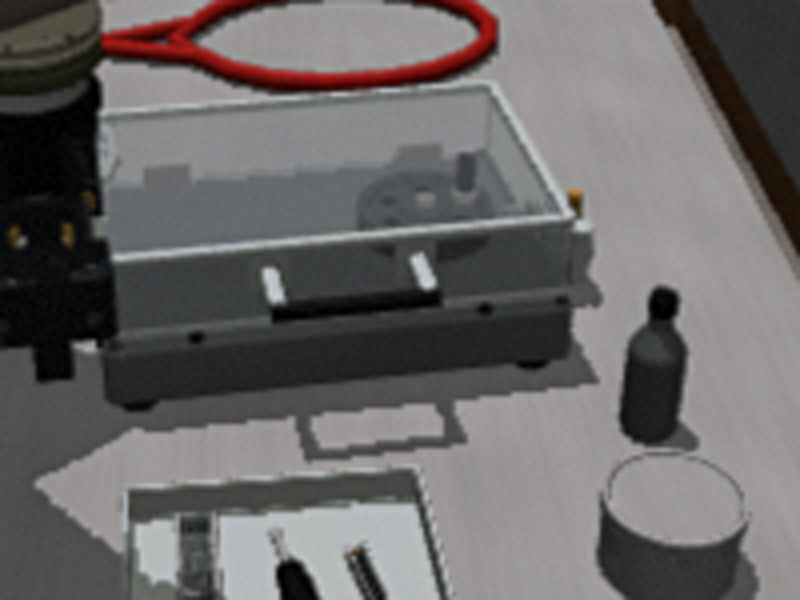

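View pics/t17.png

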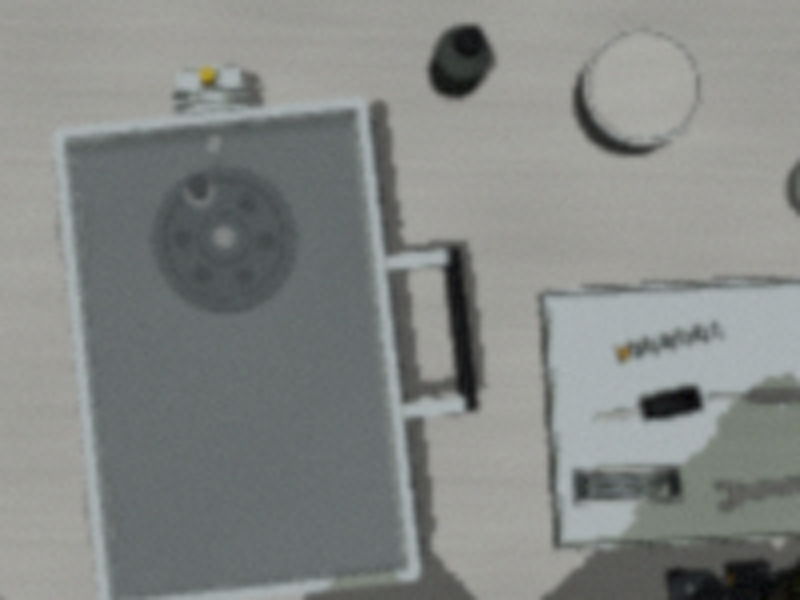

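View pics/s17f.png

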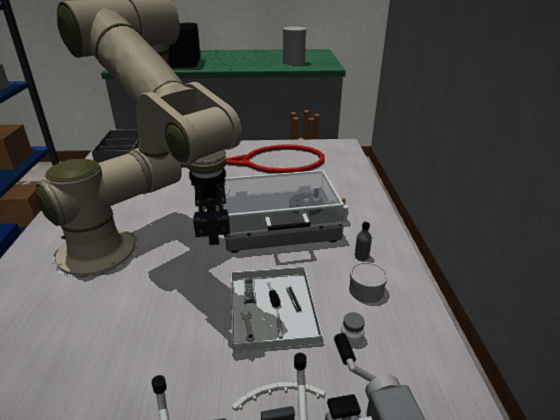

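View pics/t17f.png

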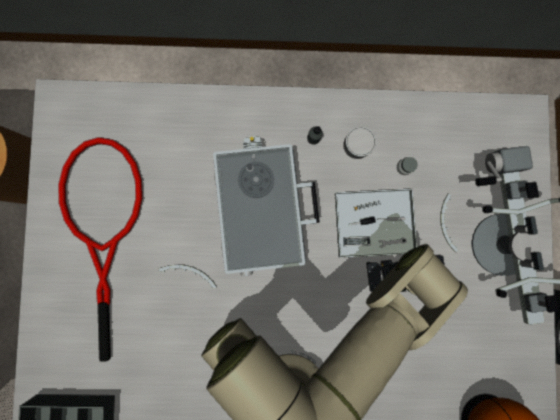

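```bash
python3 - <<'E'
from h import *
for a,b,r in[("s1","s17",(250,230,600,470)),("t1","t17",(370,230,490,430))]:
    A,B=[cv2.imread(f"pics/{n}.png",0).astype(np.float32)[r[1]:r[3],r[0]:r[2]] for n in(a,b)]
    print(cv2.phaseCorrelate(A,B))
print(bot.state()["ft_force"]);bot.sign_off()
E
```

```text
((-0.02270892317955031, 0.047372532260496314), 0.7837508109763817)
((0.06425931844924548, 0.07111516233364057), 0.653872324625651)
[-0.09937526  0.55564578  0.28275168]
the job is handed in; nothing more can be done
```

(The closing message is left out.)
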